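# Hang the full larder pails, set the low ones out for refilling

## Robot

A 6-joint arm with a two-finger parallel gripper is mounted at the origin on a cart in front of the work surface, level with it; the furniture and walls round the work are solid. World frame = base frame: x ahead of the robot, y to its left, z up, the work surface at z = 0. Lengths are in m, angles in rad, forces in N, time in s.
With the tool pointing down it reaches from about 0.35 to 0.775 m from the base axis. Payload 7.3 kg.
Tool frame: the origin (TCP) lies on the centre line of the jaws, within the pads' length; the fingertips stand 25 mm ahead of it and the grasp point (between the pads) lies 6 mm ahead of it; z points along the fingers, y is the line along which they close (so a half turn about z gives the same grasp; the last joint's range is limited). The gripper opens to 92 mm and grips with 3 to 60 N. Pads are 19 mm wide; open, the fingers measure 130 mm over their backs; the gripper's body (75 mm by 190 mm) begins 47 mm behind the grasp point.
Start: joints at [-1.392, 0.342, 1.524, -0, 1.275, -0.146], TCP at [0.168, -0.498, 0.252] pointing down, gripper open.
Joint ranges: [-2.53, 2.53], [-0.77, 2.02], [0.04, 2.7], [-1, 4.14], [0.28, 2.66], [-3.11, 3.11]. Speed limits (rad/s): [2.57, 2.57, 3.14, 3.14, 3.14, 3.14].

## Interface

Orientations are given as a unit quaternion [x, y, z, w].
In Python, from bench import readout, camera, order, boxes_of, tip_of gives the robot as it stands. The module is installed in compiled form; this text tells all that it offers.
- The arm moves only by the tool move_arm, never from a script. Its argument "motion" is a list of rows, each a list of 3 entries, a list of its own where there are three numbers: the shift along the tool's x, y, z in m, then the turn, a rotation vector about the tool's x, y, z in units of 5 degrees (1.0 is 5 degrees), then the finger opening in m, from 0 to 0.0918. A call has 1 to 20 rows; each row shifts and turns the commanded pose from where the row before left it, along the tool's axes as they then stand; what a row does not reach is not made up. A row lasts 1/12 s, in which the tool goes at most 41.7 mm and 7.16 degrees, less where a joint would pass 70% of its speed; a pose out of reach is approached as far as the arm can. A call is refused whole if a number of a shift passes 0.0417 or a number of a turn 1, either way. A call with a gripper value outside its range is refused whole. The fingers move at their own pace and stop on an object; "force" is the grip in N (left out, the last holds). Time passes only in rows, so rows that do not move let the fingers close. It gives the time, the measured TCP pose, the force, the opening and the grip force at its end, in the units of the state.
- readout.get_state(): the state, without advancing time (a new reading comes with each control period).
- camera(name): name is "scene" or "top" or "wrist"; returns a dict with "frame" (400x640x3 uint8, red, green, blue), "z_map" (400x640 float32, m along the optical axis (not along the pixel's ray), 0 where there is no reading), "vertical_fov" (degrees; the focal length in pixels is half the picture's height over the tangent of half this angle, whatever the lens; pixels are square), "cx", "cy" (the principal point, pixels), "position" and "rotation" of the camera in the world. Camera axes: x right, y down, z forward; pixel columns grow to the right and rows downward; lengths in m; the calibration is good to about 2 mm. A picture is of the moment at which its call begins.
- order.job_done(): hands the job in; it is judged then, once.
Trained networks look in the newest picture that a camera, given by its name, has taken for a name from the list of things; names that differ only in an ending like _2 or _b are one class to them, and where a whole thing is asked for, a point or a joint stands for the part that bears it (a point fixed in the world has none). Each returns a list of dicts, best first, with "confidence" (0 to 1); they miss things now and then, are a little off and sometimes report something else, mostly with a low value. They report only what shows in the picture. A call takes as long as a camera call. They do not tell look-alikes from the thing itself.
- boxes_of(camera, thing): "rect" ([centre column, centre row, width, height] in pixels, round what is visible of it).
- tip_of(camera, thing): "point" ([column, row] in pixels: a listed point, or the origin of a listed thing).
The state is a dict: "time_s": time; "joint_pos": joint angles; "dq": joint speeds; "effort": joint torques, N m; "tcp_pos": TCP position; "tcp_rot": TCP orientation; "force": force on the tool from outside, world axes, zero at the start; "torque": the same for the moment, N m; "width": finger opening in m; "grip_force": force on a finger pad.
Only numpy, scipy, OpenCV 4.12 (cv2) and the standard library are available. Lean on these libraries where they do the work, as an engineer would, in place of code of your own. Each camera call takes 0.05 s, during which the arm holds its last target. There are 200 camera calls.

## Task

Check the store pails by their weight in the hand, those on the worktop (raise the folded bail upright first) and the one that already hangs: all that weigh half a kilo or more shall hang on the rail, the bail lying in both prongs of a double hook, one pail to a hook. Stand every lighter pail upright in the wooden tray for refilling; tip no pail over, and do not shift the bottle and jars behind.

Things in the scene. Friction and masses are not known exactly. Their poses are not given: they have to be found in the camera images.
- pail_1: One of three or four like cream enamel pails, navy rims, lid fixed on: 78 mm across at the foot, 91 at the rim (too wide to grip), 97 high; ears 49 mm out at +y and -y, 76 mm up. Weighs 0.2 to 0.9 kg by its hidden contents. None if absent. Origin: centre of the underside, z up; the bail is hinged along y and folds to -x.
- pail_1_bail (a joint): Angle (rad) of that pail's wire bail: 0 folded, 20 degrees above level to the pail's -x side, on its stop tabs; 1.22 upright over the pail; 2.44 over to the other side. Stiff hinge (about 0.02 N m): it stays where it is left. Starts at 0.1 to 0.5 on the worktop, upright where it hangs.
- pail_1_grip (a point): Centre of the wooden grip in the middle of that bail: a round bar along the pail's y, 16 mm thick, 34 long, 80 mm from the hinge axis: 156 mm above the pail's underside when upright. Bare wire 5 mm thick runs straight on to 36 mm either side of the centre, then bends down to the ears.
- pail_2: One of three or four like cream enamel pails, navy rims, lid fixed on: 78 mm across at the foot, 91 at the rim (too wide to grip), 97 high; ears 49 mm out at +y and -y, 76 mm up. Weighs 0.2 to 0.9 kg by its hidden contents. None if absent. Origin: centre of the underside, z up; the bail is hinged along y and folds to -x.
- pail_2_bail (a joint): Angle (rad) of that pail's wire bail: 0 folded, 20 degrees above level to the pail's -x side, on its stop tabs; 1.22 upright over the pail; 2.44 over to the other side. Stiff hinge (about 0.02 N m): it stays where it is left. Starts at 0.1 to 0.5 on the worktop, upright where it hangs.
- pail_2_grip (a point): Centre of the wooden grip in the middle of that bail: a round bar along the pail's y, 16 mm thick, 34 long, 80 mm from the hinge axis: 156 mm above the pail's underside when upright. Bare wire 5 mm thick runs straight on to 36 mm either side of the centre, then bends down to the ears.
- pail_3: One of three or four like cream enamel pails, navy rims, lid fixed on: 78 mm across at the foot, 91 at the rim (too wide to grip), 97 high; ears 49 mm out at +y and -y, 76 mm up. Weighs 0.2 to 0.9 kg by its hidden contents. None if absent. Origin: centre of the underside, z up; the bail is hinged along y and folds to -x.
- pail_3_bail (a joint): Angle (rad) of that pail's wire bail: 0 folded, 20 degrees above level to the pail's -x side, on its stop tabs; 1.22 upright over the pail; 2.44 over to the other side. Stiff hinge (about 0.02 N m): it stays where it is left. Starts at 0.1 to 0.5 on the worktop, upright where it hangs.
- pail_3_grip (a point): Centre of the wooden grip in the middle of that bail: a round bar along the pail's y, 16 mm thick, 34 long, 80 mm from the hinge axis: 156 mm above the pail's underside when upright. Bare wire 5 mm thick runs straight on to 36 mm either side of the centre, then bends down to the ears.
- rail: Fixed freestanding hanging rail of dark steel: a bar 290 mm up on two posts 330 mm apart, with three double hooks that point to its own -x (towards the robot). Origin on the worktop under the middle of the bar; bar along its y. Bar and posts 12 mm thick. Wall cupboards overhang the worktop beyond x = 0.57 m, from 0.45 m up.
- hook_1 (a point): Double hook 1 (+y end of the rail, 110 mm apart): where the centre of a hung pail's grip rests, 78 mm before the bar, 286 mm above the worktop. Two prongs 7 mm thick, 26 mm to either side of this point, carry the bare wire beside the grip; upturned tips stand 20 mm before the point (-x) and reach 21 mm above it; 26 mm behind it they rise to 13 mm above it. Axes as the rail's.
- hook_2 (a point): Double hook 2 (middle of the rail, 110 mm apart): where the centre of a hung pail's grip rests, 78 mm before the bar, 286 mm above the worktop. Two prongs 7 mm thick, 26 mm to either side of this point, carry the bare wire beside the grip; upturned tips stand 20 mm before the point (-x) and reach 21 mm above it; 26 mm behind it they rise to 13 mm above it. Axes as the rail's.
- hook_3 (a point): Double hook 3 (-y end of the rail, 110 mm apart): where the centre of a hung pail's grip rests, 78 mm before the bar, 286 mm above the worktop. Two prongs 7 mm thick, 26 mm to either side of this point, carry the bare wire beside the grip; upturned tips stand 20 mm before the point (-x) and reach 21 mm above it; 26 mm behind it they rise to 13 mm above it. Axes as the rail's.
- tray: Fixed refill tray of pale wood, 115 x 250 mm (x, y), floor 6 mm thick, walls 7 mm thick and 20 mm high, bow handles at the ends. Origin: centre of the underside; long side along its y.
- tray_left (a point): Middle of the tray's +y half, on its floor (6 mm above the worktop): room for one pail. Turns with the tray.
- tray_right (a point): Middle of the tray's -y half, on its floor, 116 mm from the other: room for one pail.
- oil_bottle: Bystander: oil bottle, 63 mm across, 265 mm high, behind the pails. Origin at its foot.
- lentil_jar: Bystander: glass clip-top jar with reddish contents, 105 x 86 x 123 mm, behind. Origin at its foot.
- spice_jar: Bystander: spice jar with a yellow cap, 42 mm across, 96 mm high, behind the pails. Origin at its foot.
- pail_4: One of three or four like cream enamel pails, navy rims, lid fixed on: 78 mm across at the foot, 91 at the rim (too wide to grip), 97 high; ears 49 mm out at +y and -y, 76 mm up. Weighs 0.2 to 0.9 kg by its hidden contents. None if absent. Origin: centre of the underside, z up; the bail is hinged along y and folds to -x.
- pail_4_bail (a joint): Angle (rad) of that pail's wire bail: 0 folded, 20 degrees above level to the pail's -x side, on its stop tabs; 1.22 upright over the pail; 2.44 over to the other side. Stiff hinge (about 0.02 N m): it stays where it is left. Starts at 0.1 to 0.5 on the worktop, upright where it hangs.
- pail_4_grip (a point): Centre of the wooden grip in the middle of that bail: a round bar along the pail's y, 16 mm thick, 34 long, 80 mm from the hinge axis: 156 mm above the pail's underside when upright. Bare wire 5 mm thick runs straight on to 36 mm either side of the centre, then bends down to the ears.
Mind the look-alikes: they are no part of the job. Leave any purple look-alike of the pail_4 alone.

How it is judged:
At the end, for the whole second after the job is handed in: Each pail is at rest: hung, grip within 16 mm of a hook point, under 20 degrees off plumb, bearing on the rail with over 3.9 N (0.4 kg); or upright on the tray's floor, within 30 mm of its long middle line, bearing with under 5.9 N (0.6 kg). Between 0.4 and 0.6 kg either will do ((((distance between pail_1_grip and hook_1 below 0.016 m or distance between pail_1_grip and hook_2 below 0.016 m or distance between pail_1_grip and hook_3 below 0.016 m) and contact force between pail_1 and rail above 3.9 N and angle between pail_1's own z axis and vertical below 0.35 rad) or (x of pail_1 in the frame of tray between -0.03 and 0.03 m and y of pail_1 in the frame of tray between -0.095 and 0.095 m and z of pail_1 in the frame of tray between 0.001 and 0.011 m and angle between pail_1's own z axis and vertical below 0.1 rad and contact force between pail_1 and tray below 5.9 N)) and linear speed of each of pail_1, pail_2, pail_3, pail_4 below 0.06 m/s and (((distance between pail_2_grip and hook_1 below 0.016 m or distance between pail_2_grip and hook_2 below 0.016 m or distance between pail_2_grip and hook_3 below 0.016 m) and contact force between pail_2 and rail above 3.9 N and angle between pail_2's own z axis and vertical below 0.35 rad) or (x of pail_2 in the frame of tray between -0.03 and 0.03 m and y of pail_2 in the frame of tray between -0.095 and 0.095 m and z of pail_2 in the frame of tray between 0.001 and 0.011 m and angle between pail_2's own z axis and vertical below 0.1 rad and contact force between pail_2 and tray below 5.9 N)) and (((distance between pail_3_grip and hook_1 below 0.016 m or distance between pail_3_grip and hook_2 below 0.016 m or distance between pail_3_grip and hook_3 below 0.016 m) and contact force between pail_3 and rail above 3.9 N and angle between pail_3's own z axis and vertical below 0.35 rad) or (x of pail_3 in the frame of tray between -0.03 and 0.03 m and y of pail_3 in the frame of tray between -0.095 and 0.095 m and z of pail_3 in the frame of tray between 0.001 and 0.011 m and angle between pail_3's own z axis and vertical below 0.1 rad and contact force between pail_3 and tray below 5.9 N)) and (((distance between pail_4_grip and hook_1 below 0.016 m or distance between pail_4_grip and hook_2 below 0.016 m or distance between pail_4_grip and hook_3 below 0.016 m) and contact force between pail_4 and rail above 3.9 N and angle between pail_4's own z axis and vertical below 0.35 rad) or (x of pail_4 in the frame of tray between -0.03 and 0.03 m and y of pail_4 in the frame of tray between -0.095 and 0.095 m and z of pail_4 in the frame of tray between 0.001 and 0.011 m and angle between pail_4's own z axis and vertical below 0.1 rad and contact force between pail_4 and tray below 5.9 N))); the robot touches nothing.
It fails at once if a pail has fallen over on the worktop or the tray ((angle between pail_1's own z axis and vertical above 0.9 rad and height (world z) of pail_1 below 0.09 m) or (angle between pail_2's own z axis and vertical above 0.9 rad and height (world z) of pail_2 below 0.09 m) or (angle between pail_3's own z axis and vertical above 0.9 rad and height (world z) of pail_3 below 0.09 m) or (angle between pail_4's own z axis and vertical above 0.9 rad and height (world z) of pail_4 below 0.09 m)).
It fails at once if the oil bottle is shifted more than 40 mm (distance of oil_bottle from where it was at the start of the episode above 0.04 m).
It fails at once if the lentil jar is shifted more than 40 mm (distance of lentil_jar from where it was at the start of the episode above 0.04 m).
It fails at once if the spice jar is shifted more than 40 mm (distance of spice_jar from where it was at the start of the episode above 0.04 m).
Of pail_2, pail_3 only 1 to 2 are there at a start; the rules pass over those that are not, and their reading is None.
At some moment in a run one of pail_1, pail_2, pail_3 may be knocked a few centimetres aside while the robot is not near it.
It also fails if it takes over 210 s, if anything falls off the work surface, if the arm or the gripper's body presses on something with over 40 N, if the wrist force passes 120 N, or if a joint passes its speed limit or range.

## Working session

There is one attempt and no reset: what is moved stays moved. The work goes in short steps, Python scripts to look and compute and a tool call to move; the robot and the scene stay as the last step left them, time stands still between calls to the robot, and variables do not carry over. Pictures are saved under pics/ and viewed, at most 15 in all, crops included, and the job is handed in when it is done.

Besides the shell and the picture viewer there is one more tool, called as name([rows], argument=value, ...), one row to a line, values as JSON. move_arm: Moves the arm, as the interface text tells. Its arguments: {"type":"object","properties":{"motion":{"type":"array"},"force":{"type":"number"}},"required":["motion"]}

```bash
mkdir -p pics; cat > h.py <<'E'
import numpy as np, cv2
from bench import readout, camera, order, boxes_of, tip_of
from scipy.spatial.transform import Rotation as R
def rot(c):
    r=np.array(c["rotation"],float)
    return r if r.shape==(3,3) else R.from_quat(r).as_matrix()
def cloud(c):
    h,w=c["z_map"].shape; f=h/2/np.tan(np.radians(c["vertical_fov"])/2)
    v,u=np.mgrid[0:h,0:w]; z=c["z_map"]
    p=np.stack([(u-c["cx"])*z/f,(v-c["cy"])*z/f,z],-1)
    return p@rot(c).T+np.array(c["position"])
def pix(c,p):
    f=c["z_map"].shape[0]/2/np.tan(np.radians(c["vertical_fov"])/2)
    q=(np.array(p)-c["position"])@rot(c); return q[0]/q[2]*f+c["cx"],q[1]/q[2]*f+c["cy"]
def save(c,n,crop=None,s=1):
    im=c["frame"][...,::-1]
    if crop: im=im[crop[1]:crop[3],crop[0]:crop[2]]
    cv2.imwrite("pics/"+n,cv2.resize(im,None,fx=s,fy=s,interpolation=cv2.INTER_CUBIC))
E
python3 - <<'E'
from h import *
s=readout.get_state(); print({k:np.round(v,3).tolist() for k,v in s.items()})
a=[]
for n in("scene","top"):
    c=camera(n); a.append(c["frame"]); P=cloud(c); print(n,np.round(c["position"],3),c["vertical_fov"])
    np.savez(f"{n}.npz",P=P,f=c["frame"])
    for t in("pail_1","rail","tray","oil_bottle","lentil_jar","spice_jar"):
        for b in boxes_of(n,t):print(t,np.round(b["rect"]),round(b["confidence"],2))
    for t in("pail_1","pail_1_grip","hook_1","hook_2","hook_3","tray","tray_left","tray_right","rail"):
        for b in tip_of(n,t):
            u,v=np.round(b["point"]).astype(int); print(t,u,v,round(b["confidence"],2),np.round(P[min(max(v,0),399),min(max(u,0),639)],3))
im=cv2.hconcat([a[0],a[1]])[...,::-1]
for n,x in zip("st",a): cv2.imwrite(f"pics/{n}.png",x[...,::-1])
E
```

```text
{'time_s': 0.0, 'joint_pos': [-1.392, 0.343, 1.525, 0.0, 1.275, -0.146], 'dq': [-0.001, -0.0, 0.0, -0.002, -0.001, -0.001], 'effort': [0.001, -43.124, -24.422, 0.072, 0.056, -0.0], 'tcp_pos': [0.168, -0.497, 0.251], 'tcp_rot': [0.987, 0.162, -0.0, -0.001], 'force': [-0.328, 0.055, -0.123], 'torque': [-0.017, -0.012, -0.014], 'grip_force': 0.0, 'width': 0.092}
scene [-0.486  0.357  1.043] 47.39049680605211
pail_1 [364. 185.  29.  49.] 0.88
pail_1 [281. 244.  17.  28.] 0.85
pail_1 [426. 201.  34.  34.] 0.73
pail_1 [368. 177.  65.  84.] 0.72
pail_1 [224. 282.  42.  41.] 0.59
rail [370. 175.  57.  77.] 0.88
tray [359. 259.  85.  54.] 0.8
oil_bottle [220. 214.  25.  71.] 0.67
lentil_jar [279. 207.  26.  42.] 0.77
spice_jar [255. 223.  16.  32.] 0.57
pail_1 361 204 0.94 [ 0.437 -0.335  0.151]
pail_1 225 290 0.8 [0.421 0.148 0.053]
pail_1 428 210 0.72 [ 0.402 -0.604  0.034]
pail_1 289 259 0.69 [0.187 0.047 0.318]
pail_1_grip 359 260 0.63 [ 0.354 -0.274  0.004]
pail_1_grip 230 274 0.58 [0.396 0.131 0.132]
pail_1_grip 377 248 0.25 [ 0.364 -0.353  0.009]
hook_1 391 154 0.7 [ 0.792 -0.75   0.01
[... 859 characters left out ...]
.09 ]
pail_1 274 203 0.74 [ 0.482 -0.102  0.094]
pail_1 352 214 0.73 [ 0.447 -0.363  0.224]
pail_1 416 220 0.71 [ 0.438 -0.604  0.091]
pail_1_grip 204 226 0.58 [0.395 0.129 0.129]
hook_1 353 206 0.98 [ 0.468 -0.358  0.29 ]
hook_1 277 202 0.73 [ 0.486 -0.112  0.092]
hook_2 353 206 0.98 [ 0.468 -0.358  0.29 ]
hook_2 277 202 0.73 [ 0.486 -0.112  0.092]
hook_3 353 206 0.98 [ 0.468 -0.358  0.29 ]
hook_3 277 202 0.73 [ 0.486 -0.112  0.092]
tray 324 238 0.84 [ 0.363 -0.284  0.007]
tray 308 237 0.29 [ 0.365 -0.225  0.007]
tray_left 310 235 0.74 [ 0.373 -0.232  0.005]
tray_right 339 239 0.95 [ 0.361 -0.341  0.002]
tray_right 271 217 0.68 [ 0.432 -0.097  0.131]
rail 345 188 0.56 [ 0.521 -0.333  0.291]
```

View pics/s.png

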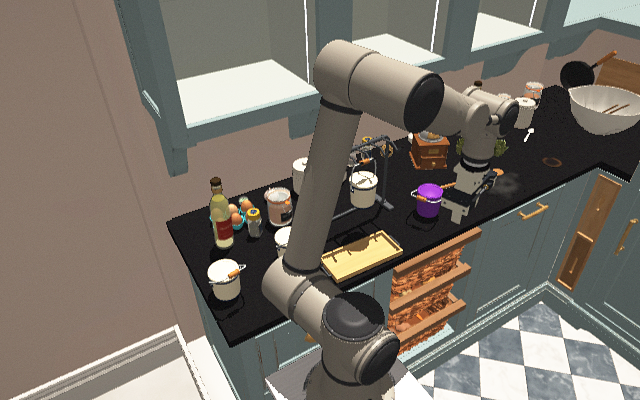

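View pics/t.png

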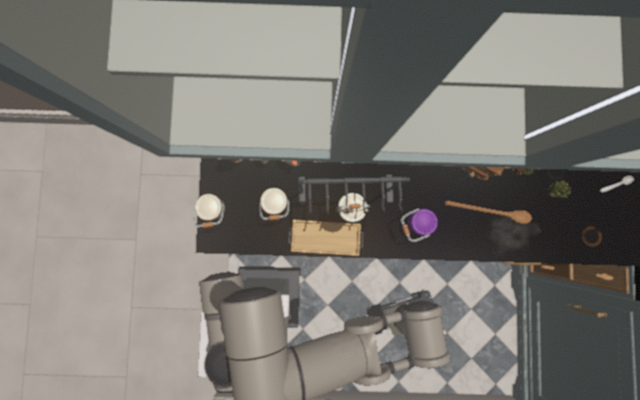

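The top view shows cream pails at (209,209), (274,203) and one hanging at (352,207). The purple look-alike is at (424,222), and there is an unidentified white thing at scene (301,176). Next I'll measure the rough geometry.

```bash
python3 - <<'E'
from h import *
d=np.load("scene.npz"); P,f=d["P"],d["f"]
for u,v in((301,165),(301,176),(303,187),(524,105)): print(u,v,P[v,u].round(3),f[v,u])
d=np.load("top.npz"); P,f=d["P"],d["f"]
# pails: points z 0.08..0.105 near
for n,(u,v) in dict(A=(209,209),B=(274,203)).items():
    q=P[v-25:v+30,u-28:u+29]; col=f[v-25:v+30,u-28:u+29].astype(int); m=(q[...,2]>.08)&(q[...,2]<.103)&(col.sum(-1)>330)
    x=q[m]; print(n,len(x),cv2.minEnclosingCircle(x[:,:2].astype(np.float32)),x.mean(0).round(3))
    hsv=cv2.cvtColor(f,cv2.COLOR_RGB2HSV)[v-25:v+30,u-28:u+29]
    m=(hsv[...,0]<18)&(hsv[...,1]>120)&(hsv[...,2]>80)&(q[...,2]>.05); x=q[m]; print(' grip',len(x),np.median(x,0).round(3) if len(x) else 0, [t.round(3).tolist() for t in x[:12]])
z=P[...,2]; ok=(z>.27)&(z<.31)&(P[...,0]>.45)&(P[...,0]<.65)&(P[...,1]<-.1)&(P[...,1]>-.65)
x=P[ok]; print("rail",len(x),x[:,:2].min(0),x[:,:2].max(0))
b=x[x[:,0]>.5]; c=np.polyfit(b[:,1],b[:,0],1); print(c)
hsv=cv2.cvtColor(f,cv2.COLOR_RGB2HSV)
m=(hsv[...,0]>10)&(hsv[...,0]<28)&(hsv[...,1]>70)&(z>.000)&(z<.03)&(P[...,1]<-.12)&(P[...,1]>-.45)&(P[...,0]<.45)&(P[...,0]>.28)
r=cv2.minAreaRect(P[m][:,:2].astype(np.float32)); print("tray",m.sum(),r)
im=np.hstack([cv2.resize(f[150:270,190:450][...,::-1],None,fx=3,fy=3,interpolation=cv2.INTER_CUBIC)]); cv2.imwrite("pics/tc.png",im)
E
```

```text
301 165 [ 0.788 -0.312  0.118] [255 255 248]
301 176 [ 0.753 -0.291  0.096] [132 123 110]
303 187 [ 0.21  -0.01   0.481] [105  93  84]
524 105 [ 0.675 -1.417  0.114] [248 240 218]
A 563 ((0.45370203256607056, 0.1285133957862854), 0.055363889783620834) [0.462 0.127 0.092]
 grip 26 [0.402 0.118 0.131] [[0.409, 0.117, 0.128], [0.409, 0.109, 0.13], [0.405, 0.13, 0.13], [0.405, 0.126, 0.129], [0.405, 0.122, 0.131], [0.405, 0.119, 0.131], [0.405, 0.117, 0.127], [0.405, 0.112, 0.131], [0.405, 0.108, 0.134], [0.401, 0.129, 0.132], [0.401, 0.127, 0.126], [0.401, 0.122, 0.133]]
B 540 ((0.4858739674091339, -0.10122083127498627), 0.05117790400981903) [ 0.491 -0.1    0.092]
 grip 35 [ 0.432 -0.108  0.134] [[0.439, -0.1, 0.132], [0.439, -0.104, 0.134], [0.439, -0.108, 0.137], [0.439, -0.111, 0.135], [0.439, -0.114, 0.133], [0.439, -0.117, 0.133], [0.435, -0.094, 0.134], [0.435, -0.097, 0.133], [0.435, -0.101, 0.135], [0.435, -0.105, 0.138], [0.435, -0.108, 0.138], [0.436, -0.111, 0.133]]
rail 1032 [ 0.45015575 -0.52809577] [ 0.5621013  -0.19012025]
[-0.0372391   0.52597611]
tray 2076 ((0.37550410628318787, -0.2897123694419861), (0.26254552602767944, 0.1453021615743637), 88.3495864868164)
```

View pics/tc.png

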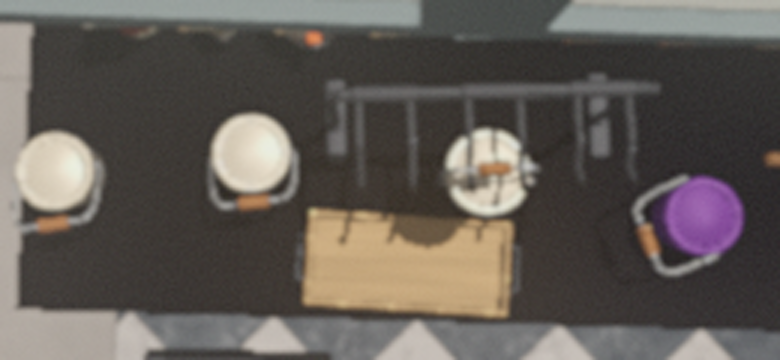

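Candidates: cream pails at scene (225,282), (284,240) and hanging at (364,188). The purple one at (430,200) is a look-alike, so I leave it. The white canister at (301,170) sits at x≈0.79 against the wall and is decor. The top crop shows two folded pails, the hung pail in the middle hook, and the tray in front of the rail.

I'll write a move planner and go above the pails with the wrist camera.

```bash
cat >> h.py <<'E'
def plan(p,psi=0,tilt=0,step=.03,grasp=True):
    """p: target of grasp point (6 mm ahead of TCP); psi: heading of tool y (deg); tilt back (deg). Turn first, then shift."""
    s=readout.get_state(); R0=R.from_quat(s["tcp_rot"]); a=np.radians(psi)
    B=np.array([[-np.sin(a),np.cos(a),0],[np.cos(a),np.sin(a),0],[0,0,-1]]).T
    R1=R.from_matrix(B)*R.from_euler("x",-tilt,degrees=True)
    w=(R0.inv()*R1).as_rotvec(degrees=True)/5; n=int(np.ceil(np.abs(w).max()/.9))
    t=np.array(s["tcp_pos"]); tgt=np.array(p)-(.006*R1.as_matrix()[:,2] if grasp else 0)
    d=R1.inv().apply(tgt-t); m=max(1,int(np.ceil(np.abs(d).max()/step)))
    d0=R0.inv().apply(tgt-t)
    print("turn",n,"x",np.round(w/max(n,1),3),"| shift after turn",m,"x",np.round(d/m,4),"tot",np.round(d,4),"| shift before turn",np.round(d0/m,4))
def st():
    s=readout.get_state(); r=R.from_quat(s["tcp_rot"]).as_matrix(); g=np.array(s["tcp_pos"])+.006*r[:,2]
    print("t",round(s["time_s"],2),"grasp",g.round(4),"psi",round(np.degrees(np.arctan2(r[1,1],r[0,1])),2),"z",r[:,2].round(3),"F",np.round(s["force"],2),"w",round(s["width"],4),"gf",round(s["grip_force"],1),"q",np.round(s["joint_pos"],2))
E
python3 -c "
from h import *
plan([.40,0.02,.42],0,0,.03)"
```

```text
turn 16 x [ 0.     0.    -0.892] | shift after turn 18 x [ 0.0288  0.0129 -0.0097] tot [ 0.5176  0.2325 -0.1743] | shift before turn [ 0.0214 -0.0231 -0.0097]
```

move_arm([
  [[0,0,-0.029],[0,0,-0.892],0.09],
  [[0,0,-0.029],[0,0,-0.892],0.09],
  [[0,0,-0.029],[0,0,-0.892],0.09],
  [[0,0,-0.029],[0,0,-0.892],0.09],
  [[0,0,-0.029],[0,0,-0.892],0.09],
  [[0,0,-0.029],[0,0,-0.892],0.09],
  [[0,0,0],[0,0,-0.892],0.09],
  [[0,0,0],[0,0,-0.892],0.09],
  [[0,0,0],[0,0,-0.892],0.09],
  [[0,0,0],[0,0,-0.892],0.09],
  [[0,0,0],[0,0,-0.892],0.09],
  [[0,0,0],[0,0,-0.892],0.09],
  [[0,0,0],[0,0,-0.892],0.09],
  [[0,0,0],[0,0,-0.892],0.09],
  [[0,0,0],[0,0,-0.892],0.09],
  [[0,0,0],[0,0,-0.892],0.09],
])

```text
time_s: 2.93
tcp_pos: [0.1676, -0.4975, 0.4257]
tcp_rot: [0.706, 0.708, -0.0, 0.0]
force: [0.0, -0.2, -0.6]
width: 0.09
grip_force: 0.0
```

move_arm([
  [[0.0288,0.0129,0],[0,0,0],0.09],
  [[0.0288,0.0129,0],[0,0,0],0.09],
  [[0.0288,0.0129,0],[0,0,0],0.09],
  [[0.0288,0.0129,0],[0,0,0],0.09],
  [[0.0288,0.0129,0],[0,0,0],0.09],
  [[0.0288,0.0129,0],[0,0,0],0.09],
  [[0.0288,0.0129,0],[0,0,0],0.09],
  [[0.0288,0.0129,0],[0,0,0],0.09],
  [[0.0288,0.0129,0],[0,0,0],0.09],
  [[0.0288,0.0129,0],[0,0,0],0.09],
  [[0.0288,0.0129,0],[0,0,0],0.09],
  [[0.0288,0.0129,0],[0,0,0],0.09],
  [[0.0288,0.0129,0],[0,0,0],0.09],
  [[0.0288,0.0129,0],[0,0,0],0.09],
  [[0.0288,0.0129,0],[0,0,0],0.09],
  [[0.0288,0.0129,0],[0,0,0],0.09],
  [[0.0288,0.0129,0],[0,0,0],0.09],
  [[0.0288,0.0129,0],[0,0,0],0.09],
])

```text
time_s: 4.43
tcp_pos: [0.4003, 0.0224, 0.4259]
tcp_rot: [0.707, 0.707, 0.0, 0.0]
force: [0.6, -0.8, 0.1]
width: 0.0902
grip_force: 0.0
```

```bash
python3 - <<'E'
from h import *
st(); c=camera("wrist"); P=cloud(c); save(c,"w1.png"); np.savez("w1.npz",P=P,f=c["frame"])
print(np.round(c["position"],3),rot(c)[:,2].round(2),c["vertical_fov"])
for t in("pail_1","pail_1_grip"):
    for b in tip_of("wrist",t):
        u,v=np.clip(np.round(b["point"]).astype(int),0,[639,399]); print(t,u,v,round(b["confidence"],2),np.round(P[v,u],3))
E
```

```text
t 4.43 grasp [0.4003 0.0224 0.4199] psi -0.02 z [ 0.001 -0.    -1.   ] F [ 0.58 -0.83  0.1 ] w 0.0902 gf 0.0 q [-0.14  0.02  1.45 -0.    1.67 -0.14]
[0.399 0.093 0.558] [ 0.   -0.26 -0.97] 68.89059097271843
pail_1 364 225 0.75 [ 0.473 -0.072  0.09 ]
pail_1 354 103 0.74 [0.449 0.124 0.095]
pail_1_grip 324 108 0.74 [0.404 0.114 0.132]
```

View pics/w1.png

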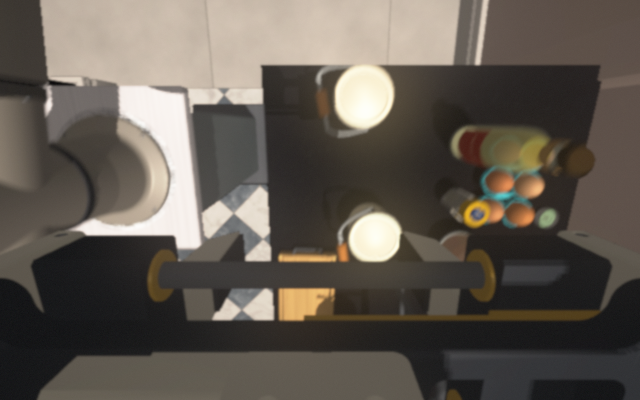

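The wrist view shows pail A's lid at (363,97) with its grip at (322,103), and pail B's lid at (374,237) with its grip at (343,247).

```bash
cat >> h.py <<'E'
def pails(P,f,win):
    """win: list of (u0,v0,u1,v1): lid centre by circle, grip centre by brown pixels"""
    hsv=cv2.cvtColor(f,cv2.COLOR_RGB2HSV)
    for u0,v0,u1,v1 in win:
        q=P[v0:v1,u0:u1]; h=hsv[v0:v1,u0:u1]
        m=((q[...,2]>.085)&(q[...,2]<.105)&(h[...,1]<90)&(h[...,2]>110)).astype(np.uint8)
        m=cv2.morphologyEx(m,cv2.MORPH_OPEN,np.ones((5,5))); x=q[m>0]
        (cx,cy),r=cv2.minEnclosingCircle(x[:,:2].astype(np.float32))
        g=q[(h[...,0]<18)&(h[...,1]>110)&(h[...,2]>60)&(q[...,2]>.10)&(q[...,2]<.2)]
        print("lid",np.round([cx,cy,r],4),"mean",x.mean(0).round(4),"n",len(x))
        if len(g)>5:
            (gx,gy),sz,an=cv2.minAreaRect(g[:,:2].astype(np.float32)); 
            w=np.linalg.svd(g[:,:2]-g[:,:2].mean(0),full_matrices=False)[2][0]; w*=np.sign(w[1])
            print(" grip n",len(g),"mean",g.mean(0).round(4),"rect",np.round([gx,gy,*sz],4),"top z",np.percentile(g[:,2],90).round(4),"axis heading-90",round(np.degrees(np.arctan2(w[1],w[0]))-90,1))
E
python3 - <<'E'
from h import *
d=np.load("w1.npz"); pails(d["P"],d["f"],[(300,60,400,140),(325,195,410,275)])
E
```

```text
lid [0.4621 0.13   0.0455] mean [0.4618 0.1307 0.0924] n 2919
 grip n 215 mean [0.4007 0.1199 0.1306] rect [0.4009 0.1195 0.0138 0.0321] top z 0.1322 axis heading-90 7.6
lid [ 0.4906 -0.0989  0.0459] mean [ 0.4895 -0.0956  0.0924] n 1983
 grip n 158 mean [ 0.4317 -0.1024  0.1346] rect [ 0.4319 -0.1041  0.0155  0.027 ] top z 0.1371 axis heading-90 12.4
```

```bash
python3 -c "
from h import *
plan([.4005,.1195,.20],9,30,.03)"
```

```text
turn 7 x [-0.856  0.066 -0.245] | shift after turn 7 x [ 0.0137 -0.0142  0.0281] tot [ 0.0959 -0.0994  0.197 ] | shift before turn [ 0.0138 -0.0003  0.0315]
```

move_arm([
  [[0,0,0],[-0.856,0.066,-0.245],0.045],
  [[0,0,0],[-0.856,0.066,-0.245],0.045],
  [[0,0,0],[-0.856,0.066,-0.245],0.045],
  [[0,0,0],[-0.856,0.066,-0.245],0.045],
  [[0,0,0],[-0.856,0.066,-0.245],0.045],
  [[0,0,0],[-0.856,0.066,-0.245],0.045],
  [[0,0,0],[-0.856,0.066,-0.245],0.045],
  [[0.0137,-0.0142,0.0281],[0,0,0],0.045],
  [[0.0137,-0.0142,0.0281],[0,0,0],0.045],
  [[0.0137,-0.0142,0.0281],[0,0,0],0.045],
  [[0.0137,-0.0142,0.0281],[0,0,0],0.045],
  [[0.0137,-0.0142,0.0281],[0,0,0],0.045],
  [[0.0137,-0.0142,0.0281],[0,0,0],0.045],
  [[0.0137,-0.0142,0.0281],[0,0,0],0.045],
  [[0,0,0],[0,0,0],0.045],
])

```text
time_s: 5.83
tcp_pos: [0.394, 0.1176, 0.2002]
tcp_rot: [0.629, 0.734, 0.193, 0.165]
force: [-1.2, -0.2, -0.7]
width: 0.045
grip_force: 0.0
```

```bash
python3 - <<'E'
from h import *
st(); plan([.4005,.1195,.127],9,30,.03)
c=camera("wrist"); P=cloud(c); save(c,"w2.png"); pails(P,c["frame"],[(200,0,500,300)])
E
```

```text
t 5.83 grasp [0.3969 0.1181 0.195 ] psi 8.79 z [ 0.485  0.075 -0.871] F [-1.2  -0.18 -0.73] w 0.045 gf 0.0 q [ 0.07 -0.02  2.26  0.1   0.39 -0.16]
turn 1 x [-0.122  0.016 -0.036] | shift after turn 3 x [ 0.0003 -0.0103  0.0203] tot [ 0.0008 -0.0308  0.0608] | shift before turn [ 0.0003 -0.01    0.0204]
lid [0.4581 0.1372 0.0526] mean [0.4574 0.133  0.0926] n 6267
 grip n 730 mean [0.3972 0.1218 0.1321] rect [0.3949 0.1166 0.0231 0.0346] top z 0.1326 axis heading-90 27.0
```

View pics/w2.png

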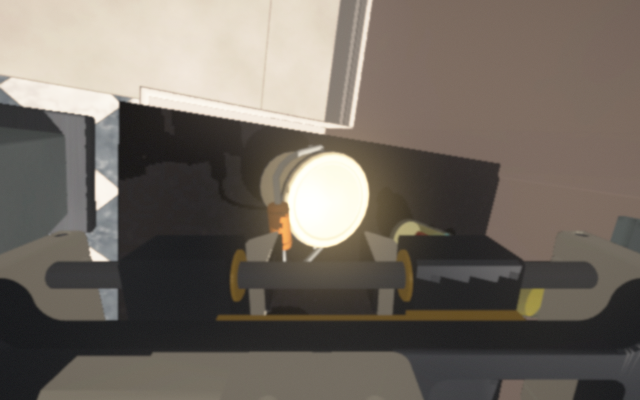

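The wrist view shows the bail grip at (280,225), just ahead of the left finger at (260,265), with the lid at (328,200). q5 is near its limit, so I'll use less tilt here.

```bash
python3 - <<'E'
from h import *
plan([.4005,.1195,.127],9,15,.03)
# arc waypoints in heading plane, tool tilt15 axes: from 38.7deg to 90deg
a=np.radians([38.7,51.5,64.3,77.2,90]); h=-.08*np.cos(a); z=.08*np.sin(a); t=np.radians(15)
dh,dz=np.diff(h),np.diff(z)
for x,y in zip(dh,dz): print(np.round([0,x*np.cos(t)+y*np.sin(t), x*np.sin(t)-y*np.cos(t)],4))
E
```

```text
turn 4 x [ 0.73   0.004 -0.008] | shift after turn 3 x [ 0.0005 -0.0049  0.0229] tot [ 0.0014 -0.0147  0.0688] | shift before turn [ 0.0005 -0.0105  0.021 ]
[ 0.      0.0155 -0.0089]
[ 0.      0.017  -0.0052]
[ 0.      0.0179 -0.0013]
[0.     0.0176 0.0027]
```

move_arm([
  [[0,0,0],[0.73,0,-0.008],0.045],
  [[0,0,0],[0.73,0,-0.008],0.045],
  [[0,0,0],[0.73,0,-0.008],0.045],
  [[0,0,0],[0.73,0,-0.008],0.045],
  [[0.0005,-0.0049,0.0229],[0,0,0],0.045],
  [[0.0005,-0.0049,0.0229],[0,0,0],0.045],
  [[0.0005,-0.0049,0.0229],[0,0,0],0.045],
  [[0,0,0],[0,0,0],0.028],
  [[0,0,0],[0,0,0],0.026],
  [[0,0,0],[0,0,0],0.026],
  [[0,0,0],[0,0,0],0.026],
], force=10)

```text
time_s: 6.8
tcp_pos: [0.4028, 0.1192, 0.1376]
tcp_rot: [0.644, 0.753, 0.103, 0.089]
force: [0.3, 0.2, 0.7]
width: 0.0269
grip_force: 0.0
```

```bash
python3 - <<'E'
from h import *
st(); c=camera("wrist"); save(c,"w3.png",(160,120,480,320),2)
E
```

```text
t 6.8 grasp [0.4044 0.1194 0.1318] psi 8.88 z [ 0.267  0.04  -0.963] F [0.31 0.22 0.68] w 0.0269 gf 0.0 q [ 0.09  0.19  2.16  0.03  0.52 -0.09]
```

View pics/w3.png

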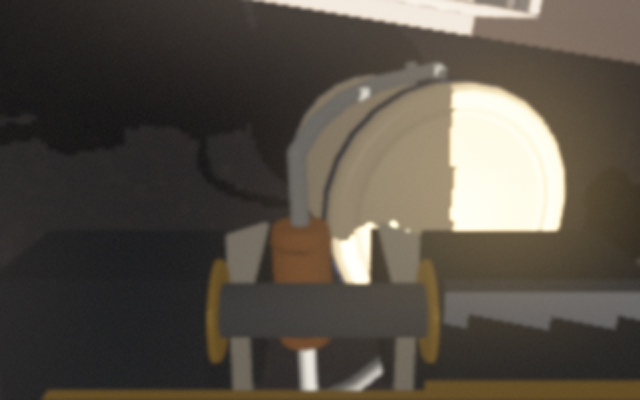

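The crop shows the wooden grip at (302,270) caged between the fingers at (245,300) and (405,300). Now I raise it along the arc.

move_arm([
  [[0,0.0078,-0.0045],[0,0,0],0.024],
  [[0,0.0078,-0.0045],[0,0,0],0.024],
  [[0,0.0085,-0.0026],[0,0,0],0.024],
  [[0,0.0085,-0.0026],[0,0,0],0.024],
  [[0,0.009,-0.0006],[0,0,0],0.024],
  [[0,0.009,-0.0006],[0,0,0],0.024],
  [[0,0.0088,0.0014],[0,0,0],0.024],
  [[0,0.0088,0.0014],[0,0,0],0.024],
  [[0,0,0],[0,0,0],0.024],
  [[0,0,0],[0,0,0],0.024],
])

```text
time_s: 7.68
tcp_pos: [0.4634, 0.1292, 0.1654]
tcp_rot: [0.644, 0.753, 0.101, 0.087]
force: [0.3, 0.7, -0.1]
width: 0.0241
grip_force: 0.0
```

```bash
python3 - <<'E'
from h import *
st(); plan([.463,.130,.156],9,15,.03);plan([.463,.130,.156],9,30,.03)
E
```

```text
t 7.68 grasp [0.4649 0.1294 0.1596] psi 8.91 z [ 0.262  0.04  -0.964] F [ 0.29  0.68 -0.15] w 0.0241 gf 0.0 q [ 0.1   0.24  1.98  0.02  0.65 -0.07]
turn 1 x [ 0.076  0.016 -0.016] | shift after turn 1 x [ 0.0009 -0.0026  0.003 ] tot [ 0.0009 -0.0026  0.003 ] | shift before turn [ 0.0009 -0.0027  0.003 ]
turn 4 x [-0.731  0.005 -0.004] | shift after turn 1 x [ 0.0009 -0.0049  0.002 ] tot [ 0.0009 -0.0049  0.002 ] | shift before turn [ 0.0009 -0.0042  0.0032]
```

move_arm([
  [[0,0,0],[-0.731,0,0],0.026],
  [[0,0,0],[-0.731,0,0],0.026],
  [[0,0,0],[-0.731,0,0],0.026],
  [[0,0,0],[-0.731,0,0],0.026],
  [[0,0,0.002],[0,0,0],0.024],
  [[0,0,0],[0,0,0],0.004],
  [[0,0,0],[0,0,0],0.004],
  [[0,0,0],[0,0,0],0.004],
  [[0,0,0],[0,0,0],0.004],
  [[0,0,0],[0,0,0],0.004],
  [[0,0.005,-0.0087],[0,0,0],0.004],
  [[0,0.005,-0.0087],[0,0,0],0.004],
  [[0,0.005,-0.0087],[0,0,0],0.004],
  [[0,0.005,-0.0087],[0,0,0],0.004],
  [[0,0.005,-0.0087],[0,0,0],0.004],
  [[0,0,0],[0,0,0],0.004],
  [[0,0,0],[0,0,0],0.004],
  [[0,0,0],[0,0,0],0.004],
  [[0,0,0],[0,0,0],0.004],
  [[0,0,0],[0,0,0],0.004],
], force=35)

```text
time_s: 9.35
tcp_pos: [0.4645, 0.1292, 0.2175]
tcp_rot: [0.628, 0.735, 0.194, 0.166]
force: [0.3, 0.1, -6.7]
width: 0.0148
grip_force: 34.9
```

```bash
python3 - <<'E'
from h import *
st(); c=camera("wrist"); save(c,"w4.png",(160,100,480,320),2); F=[c and readout.get_state()["force"]]
for i in range(3): camera("top"); F.append(readout.get_state()["force"])
print(np.round(F,2))
E
```

```text
t 9.35 grasp [0.4674 0.1297 0.2123] psi 8.92 z [ 0.488  0.076 -0.87 ] F [ 0.34  0.08 -6.68] w 0.0148 gf 34.9 q [ 0.09  0.09  2.09  0.07  0.45 -0.12]
[[ 0.69 -0.57 -7.01]
 [ 0.55 -1.04 -6.79]
 [ 0.64  0.44 -7.26]
 [ 0.35 -0.11 -6.36]]
```

View pics/w4.png

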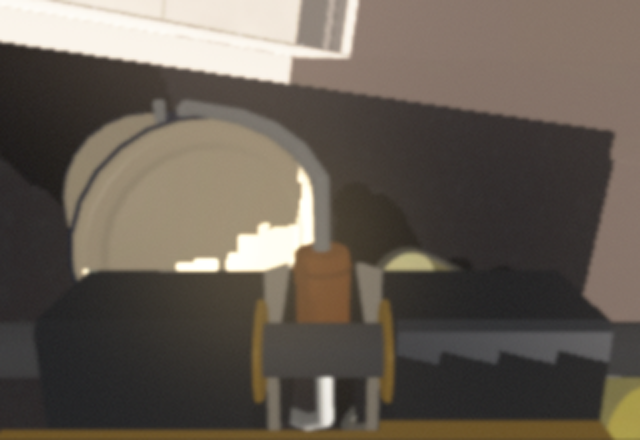

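A weighs about 0.69 kg, so it goes on the rail. The crop shows its grip clamped at (322,285) and the pail hanging clear. Next I need the precise rail geometry.

```bash
python3 - <<'E'
from h import *
from sklearn.cluster import KMeans
E
python3 - <<'E'
from h import *
from scipy.ndimage import label
d=np.load("top.npz"); P,f=d["P"],d["f"]
hsv=cv2.cvtColor(f,cv2.COLOR_RGB2HSV)
z=P[...,2]; reg=(P[...,0]>.40)&(P[...,0]<.6)&(P[...,1]<-.15)&(P[...,1]>-.57)
bar=reg&(z>.27)&(z<.31)&(P[...,0]>.515); x=P[bar]; s,c0=np.polyfit(x[:,1],x[:,0],1)
for _ in range(3):
    r=x[:,0]-s*x[:,1]-c0; x=x[abs(r)<.012]; s,c0=np.polyfit(x[:,1],x[:,0],1)
print("bar",s,c0,x[:,1].min(),x[:,1].max(),np.median(x[:,2]))
yaw=-np.arctan(s); print("yaw",np.degrees(yaw))
ex=np.array([np.cos(yaw),np.sin(yaw)]); ey=np.array([-np.sin(yaw),np.cos(yaw)])
q=P[reg&(z>.24)&(z<.315)]; u=q[:,:2]@ex; v=q[:,:2]@ey; u0=c0*np.cos(yaw)
m=(u-u0<-.015)&(u-u0>-.055)
h,e=np.histogram(v[m],bins=np.arange(-.56,-.15,.004)); 
for a,b in zip(h,e): 
    if a: print(round(b,3),a,end="; ")
print(); np.save("rail.npy",[yaw,u0])
lab,edges=[],sorted(v[m]); g=np.split(np.array(edges),np.where(np.diff(edges)>.012)[0]+1)
for k in g: print(len(k),k.mean().round(4),k.min().round(4),k.max().round(4))
E
```

```text
bar -0.05484734640684738 0.526114701018767 -0.5280957701173766 -0.1901202538223259 0.29397551203519257
yaw 3.139375998108522
-0.532 5; -0.528 19; -0.524 8; -0.48 7; -0.476 16; -0.472 10; -0.42 17; -0.416 15; -0.368 14; -0.364 16; -0.312 14; -0.308 13; -0.304 11; -0.26 4; -0.256 21; -0.252 5; 
32 -0.5256 -0.5299 -0.5221
33 -0.4735 -0.4775 -0.4703
32 -0.416 -0.4199 -0.4129
30 -0.364 -0.3673 -0.3607
38 -0.3064 -0.3098 -0.3027
30 -0.2542 -0.2579 -0.2517Traceback (most recent call last):
  File "<stdin>", line 2, in <module>
ModuleNotFoundError: No module named 'sklearn'
```

```bash
cat >> h.py <<'E'
HK={1:(.4620,-.2554,.286),2:(.4680,-.3649,.286),3:(.4740,-.4743,.286)}
EX=np.array([.9985,.0548,0])
def held(c):
    """grip bar in grasp frame (tool axes), mm"""
    s=readout.get_state(); r=R.from_quat(s["tcp_rot"]).as_matrix(); g=np.array(s["tcp_pos"])+.006*r[:,2]
    P=(cloud(c)-g)@r*1000; hs=cv2.cvtColor(c["frame"],cv2.COLOR_RGB2HSV)
    m=(hs[...,0]<14)&(hs[...,1]>110)&(hs[...,2]>40)&(abs(P)<45).all(-1); m[:,:280]=0; m[:,360:]=0
    q=P[m]; print("bar n",len(q),"x pctl",np.percentile(q[:,0],[1,5,95,99]).round(1),"y",np.percentile(q[:,1],[5,50,95]).round(1),"z",np.percentile(q[:,2],[2,50,98]).round(1))
    m=(P[...,0]>17)&(P[...,0]<60)&(abs(P[...,1])<6)&(abs(P[...,2])<15); q=P[m]
    if len(q): print("wire n",len(q),"x max",q[:,0].max().round(1),[(k,q[(q[:,0]>k)&(q[:,0]<k+4)].mean(0).round(1).tolist()) for k in range(17,45,4) if ((q[:,0]>k)&(q[:,0]<k+4)).any()])
E
python3 - <<'E'
from h import *
c=camera("wrist"); held(c)
plan([.43,0,.33],3.1,30,.035)
E
```

```text
bar n 60 x pctl [-0.3  0.3 16.4 17. ] y [-2.4  2.9  5.7] z [2.  4.1 7.8]
wire n 621 x max 45.8 [(17, [18.7, -0.4, 6.4]), (21, [23.0, -1.4, 7.9]), (25, [27.0, -1.8, 7.8]), (29, [31.1, -2.0, 7.9]), (33, [35.0, -1.9, 7.7]), (37, [39.1, -2.6, 8.5]), (41, [42.6, -4.2, 11.6])]
turn 2 x [-0.031 -0.287  0.506] | shift after turn 4 x [-0.0318  0.0049 -0.0309] tot [-0.1272  0.0195 -0.1237] | shift before turn [-0.0305  0.002  -0.0325]
```

```bash
python3 - <<'E'
from h import *
st(); c=camera("wrist"); P=cloud(c); f=c["frame"]
q=P[150:235,195:310]; m=(q[...,2]>.08)&(q[...,2]<.25); x=q[m]; 
h,e=np.histogram(x[:,2],bins=np.arange(.08,.25,.004)); print([(round(b,3),a) for a,b in zip(h,e) if a>40])
k=x[abs(x[:,2]-e[h.argmax()]-.002)<.005]; print(k.mean(0), np.percentile(k,[2,98],axis=0))
A=np.c_[k[:,:2],np.ones(len(k))]; n=np.linalg.lstsq(A,k[:,2],rcond=None)[0]; print("plane slope",n)
print(cv2.minEnclosingCircle(k[:,:2].astype(np.float32)))
E
```

```text
t 9.6 grasp [0.4679 0.1297 0.2131] psi 8.93 z [ 0.489  0.076 -0.869] F [-0.05  0.73 -7.11] w 0.0144 gf 34.9 q [ 0.09  0.09  2.09  0.07  0.45 -0.12]
[(np.float64(0.08), np.int64(47)), (np.float64(0.084), np.int64(41)), (np.float64(0.088), np.int64(51)), (np.float64(0.092), np.int64(50)), (np.float64(0.096), np.int64(54)), (np.float64(0.1), np.int64(52)), (np.float64(0.104), np.int64(56)), (np.float64(0.108), np.int64(50)), (np.float64(0.112), np.int64(45)), (np.float64(0.124), np.int64(102)), (np.float64(0.132), np.int64(314)), (np.float64(0.136), np.int64(584)), (np.float64(0.14), np.int64(5532)), (np.float64(0.144), np.int64(1022)), (np.float64(0.184), np.int64(43)), (np.float64(0.188), np.int64(56)), (np.float64(0.192), np.int64(60))]
[0.45388713 0.14716111 0.14211331] [[0.41890579 0.12432251 0.13924751]
 [0.4925722  0.1735527  0.14525514]]
plane slope [ 0.02189091 -0.04242518  0.13842064]
((0.45638665556907654, 0.13957342505455017), 0.04283543676137924)
```

The bar sits about 9 mm ahead of the grasp point, and I'll account for that. I'm travelling at grasp z = 0.335.

move_arm([
  [[0,0.0125,-0.0217],[0,0,0],0.004],
  [[0,0.0125,-0.0217],[0,0,0],0.004],
  [[0,0.0125,-0.0217],[0,0,0],0.004],
  [[0,0.0125,-0.0217],[0,0,0],0.004],
  [[0,0.0115,-0.02],[0,0,0],0.004],
  [[-0.03,-0.008,-0.0045],[-0.03,-0.287,0.506],0.004],
  [[-0.03,-0.008,-0.0045],[-0.03,-0.287,0.506],0.004],
  [[-0.03,-0.008,-0.0045],[0,0,0],0.004],
  [[-0.03,-0.008,-0.0045],[0,0,0],0.004],
  [[0,0,0],[0,0,0],0.004],
], force=45)

```text
time_s: 10.48
tcp_pos: [0.4391, 0.0015, 0.3414]
tcp_rot: [0.666, 0.7, 0.186, 0.18]
force: [-0.7, -3.7, -6.6]
width: 0.0144
grip_force: 45.0
```

```bash
python3 - <<'E'
from h import *
st(); plan([.36,-.2,.335],3.1,30,.035)
E
```

```text
t 10.48 grasp [0.4421 0.0017 0.3362] psi 2.88 z [ 0.5    0.021 -0.866] F [-0.73 -3.71 -6.62] w 0.0144 gf 45.0 q [-0.28 -0.15  1.94  0.21  0.86 -0.43]
turn 1 x [ 0.001  0.068 -0.037] | shift after turn 6 x [-0.0328 -0.0135 -0.0076] tot [-0.197  -0.0811 -0.0455] | shift before turn [-0.0329 -0.0134 -0.0074]
```

move_arm([
  [[-0.0197,-0.0081,-0.0045],[0,0.034,-0.02],0.004],
  [[-0.0197,-0.0081,-0.0045],[0,0.034,-0.02],0.004],
  [[-0.0197,-0.0081,-0.0045],[0,0,0],0.004],
  [[-0.0197,-0.0081,-0.0045],[0,0,0],0.004],
  [[-0.0197,-0.0081,-0.0045],[0,0,0],0.004],
  [[-0.0197,-0.0081,-0.0045],[0,0,0],0.004],
  [[-0.0197,-0.0081,-0.0045],[0,0,0],0.004],
  [[-0.0197,-0.0081,-0.0045],[0,0,0],0.004],
  [[-0.0197,-0.0081,-0.0045],[0,0,0],0.004],
  [[-0.0197,-0.0081,-0.0045],[0,0,0],0.004],
  [[0,0,0],[0,0,0],0.004],
  [[0,0,0],[0,0,0],0.004],
])

```text
time_s: 11.48
tcp_pos: [0.3587, -0.1969, 0.3392]
tcp_rot: [0.664, 0.702, 0.189, 0.177]
force: [1.4, 2.2, -6.7]
width: 0.0141
grip_force: 45.0
```

```bash
python3 - <<'E'
from h import *
st(); plan([.350,-.481,.335],3.1,30,.02)
E
```

```text
t 11.48 grasp [ 0.3617 -0.1967  0.334 ] psi 3.17 z [ 0.498  0.031 -0.866] F [ 1.37  2.16 -6.67] w 0.0141 gf 45.0 q [-1.03 -0.15  1.94  0.51  1.14 -1.26]
turn 1 x [-0.009 -0.042  0.013] | shift after turn 15 x [-0.0189 -0.0015 -0.001 ] tot [-0.2832 -0.0229 -0.0144] | shift before turn [-0.0189 -0.0016 -0.001 ]
```

move_arm([
  [[-0.0189,-0.0015,-0.001],[0,0,0],0.004],
  [[-0.0189,-0.0015,-0.001],[0,0,0],0.004],
  [[-0.0189,-0.0015,-0.001],[0,0,0],0.004],
  [[-0.0189,-0.0015,-0.001],[0,0,0],0.004],
  [[-0.0189,-0.0015,-0.001],[0,0,0],0.004],
  [[-0.0189,-0.0015,-0.001],[0,0,0],0.004],
  [[-0.0189,-0.0015,-0.001],[0,0,0],0.004],
  [[-0.0189,-0.0015,-0.001],[0,0,0],0.004],
  [[-0.0189,-0.0015,-0.001],[0,0,0],0.004],
  [[-0.0189,-0.0015,-0.001],[0,0,0],0.004],
  [[-0.0189,-0.0015,-0.001],[0,0,0],0.004],
  [[-0.0189,-0.0015,-0.001],[0,0,0],0.004],
  [[-0.0189,-0.0015,-0.001],[0,0,0],0.004],
  [[-0.0189,-0.0015,-0.001],[0,0,0],0.004],
  [[-0.0189,-0.0015,-0.001],[0,0,0],0.004],
  [[0,0,0],[0,0,0],0.004],
  [[0,0,0],[0,0,0],0.004],
  [[0,0,0],[0,0,0],0.004],
])

```text
time_s: 12.98
tcp_pos: [0.3498, -0.4791, 0.3394]
tcp_rot: [0.662, 0.703, 0.19, 0.175]
force: [0.2, -0.6, -6.1]
width: 0.0144
grip_force: 45.0
```

```bash
python3 - <<'E'
from h import *
st(); c=camera("wrist"); held(c); save(c,"w5.png"); np.savez("w5.npz",P=cloud(c),f=c["frame"])
for k,h in HK.items(): print(k,np.round(pix(c,h)))
t=camera("top"); im=t["frame"][150:270,280:450][...,::-1]; cv2.imwrite("pics/t5.png",cv2.resize(im,None,fx=4.5,fy=4.5,interpolation=cv2.INTER_CUBIC))
plan([.474-.0045,-.4743,.335],3.14,30,.02)
E
```

```text
t 12.98 grasp [ 0.3528 -0.4789  0.3342] psi 3.33 z [ 0.498  0.035 -0.866] F [ 0.2  -0.56 -6.05] w 0.0144 gf 45.0 q [-1.32  0.32  1.42  0.53  1.33 -1.49]
bar n 39 x pctl [-1.3 -0.3 13.6 15.8] y [-3.2  4.   5.7] z [3.5 6.1 9. ]
wire n 568 x max 42.5 [(17, [18.5, -0.4, 8.0]), (21, [23.0, -1.5, 10.1]), (25, [27.1, -1.5, 10.3]), (29, [31.0, -1.5, 10.6]), (33, [35.0, -1.5, 10.8]), (37, [39.1, -2.2, 11.8]), (41, [41.7, -3.5, 14.0])]
1 [ 445. -100.]
2 [429.  76.]
3 [416. 213.]
turn 1 x [-0.002 -0.071  0.04 ] | shift after turn 6 x [-0.0003  0.0169  0.0097] tot [-0.0016  0.1013  0.0583] | shift before turn [-0.0004  0.0169  0.0097]
```

View pics/w5.png

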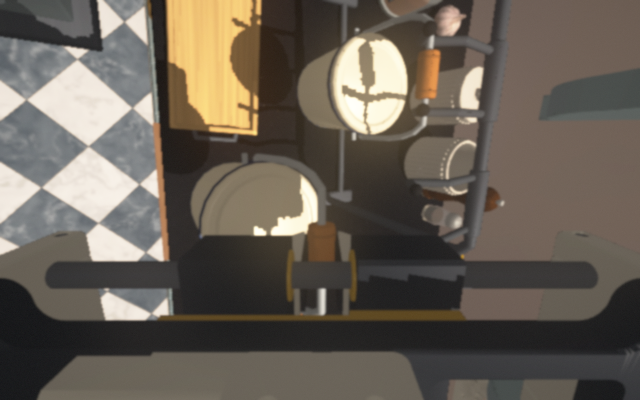

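View pics/t5.png

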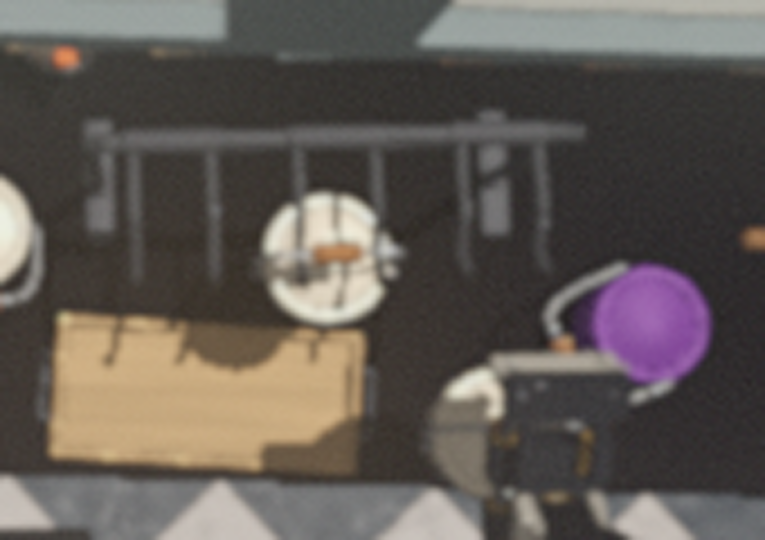

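The wrist view shows C's grip at (428,73), which matches my predicted hook 2 point (429,76), so the rail model holds. The held bar at (321,240) has crept towards the fingertips, so I'm raising the grip force and going to the hook.

move_arm([
  [[0,0,0],[0,-0.07,0.04],0.002],
  [[0,0.0167,0.0096],[0,0,0],0.002],
  [[0,0.0167,0.0096],[0,0,0],0.002],
  [[0,0.0167,0.0096],[0,0,0],0.002],
  [[0,0.0167,0.0096],[0,0,0],0.002],
  [[0,0.0167,0.0096],[0,0,0],0.002],
  [[0,0.0167,0.0096],[0,0,0],0.002],
  [[0,0,0],[0,0,0],0.002],
  [[0,0,0],[0,0,0],0.002],
], force=60)

```text
time_s: 13.83
tcp_pos: [0.4656, -0.4727, 0.3401]
tcp_rot: [0.664, 0.702, 0.188, 0.178]
force: [-0.2, -0.8, -6.1]
width: 0.0141
grip_force: 60.0
```

```bash
python3 - <<'E'
from h import *
st(); c=camera("wrist"); held(c); save(c,"w6.png",(230,120,550,330),2.4)
s=readout.get_state(); r=R.from_quat(s["tcp_rot"]).as_matrix(); g=np.array(s["tcp_pos"])+.006*r[:,2]
print("bar est",g+.0125*r[:,2]-.001*r[:,1], "hook",HK[3],[np.round(pix(c,np.array(HK[3])+[0,d,0])) for d in(-.026,.026)])
E
```

```text
t 13.83 grasp [ 0.4686 -0.4725  0.3349] psi 3.19 z [ 0.499  0.028 -0.866] F [-0.19 -0.84 -6.09] w 0.0141 gf 60.0 q [-1.12  0.41  1.29  0.5   1.27 -1.28]
bar n 61 x pctl [-0.4  0.4 18.2 18.7] y [-4.8  4.2  6. ] z [3.3 5.4 9.7]
wire n 597 x max 43.5 [(17, [18.7, -0.2, 7.8]), (21, [23.0, -0.5, 10.2]), (25, [27.0, -0.7, 10.4]), (29, [31.0, -0.6, 10.4]), (33, [35.0, -0.6, 10.5]), (37, [39.1, -1.2, 11.6]), (41, [42.0, -2.8, 13.9])]
bar est [ 0.47313973 -0.47267137  0.32354876] hook (0.474, -0.4743, 0.286) [array([292., 272.]), array([294., 198.])]
```

View pics/w6.png

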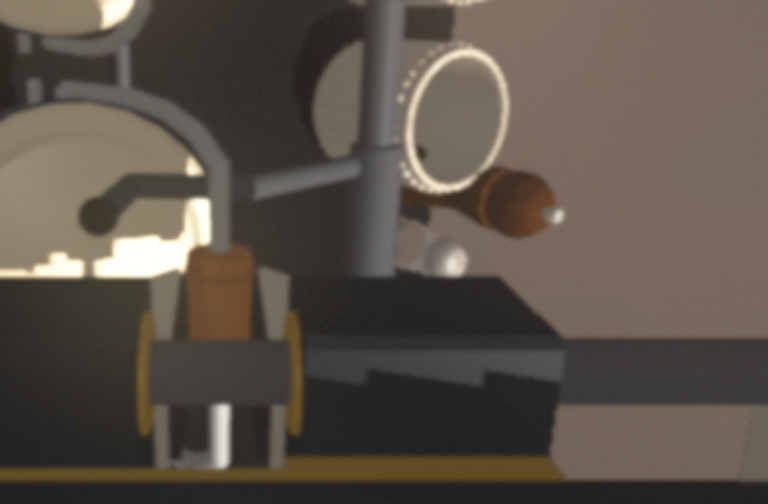

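The crop shows the bail wire at (222,195) directly over the hook-3 prong and between its upturned tip at (98,215) and the rail. Now lowering.

move_arm([
  [[0,-0.0025,0.0043],[0,0,0],0.002],
  [[0,-0.0025,0.0043],[0,0,0],0.002],
  [[0,-0.0025,0.0043],[0,0,0],0.002],
  [[0,-0.0025,0.0043],[0,0,0],0.002],
  [[0,-0.0025,0.0043],[0,0,0],0.002],
  [[0,-0.0025,0.0043],[0,0,0],0.002],
  [[0,-0.0025,0.0043],[0,0,0],0.002],
  [[0,-0.0015,0.0026],[0,0,0],0.002],
  [[0,0,0],[0,0,0],0.002],
])

```text
time_s: 14.63
tcp_pos: [0.4648, -0.4737, 0.3019]
tcp_rot: [0.664, 0.701, 0.188, 0.178]
force: [-0.2, 0.3, -6.6]
width: 0.0145
grip_force: 60.0
```

```bash
python3 - <<'E'
from h import *
st(); c=camera("wrist"); held(c)
E
```

```text
t 14.63 grasp [ 0.4678 -0.4736  0.2967] psi 3.07 z [ 0.5    0.028 -0.866] F [-0.16  0.31 -6.6 ] w 0.0145 gf 60.0 q [-1.12  0.43  1.36  0.52  1.19 -1.33]
bar n 161 x pctl [-0.5  0.3 17.9 18.7] y [-5.6  2.3  5.8] z [ 3.3  5.1 10.4]
wire n 661 x max 43.6 [(17, [18.6, -0.4, 8.3]), (21, [23.4, -2.3, 6.7]), (25, [26.7, -3.2, 7.1]), (29, [31.1, -1.4, 10.6]), (33, [35.1, -1.4, 10.5]), (37, [39.2, -2.2, 12.0]), (41, [41.8, -3.7, 14.1])]
```

move_arm([
  [[0,-0.001,0.0017],[0,0,0],0.002],
  [[0,-0.001,0.0017],[0,0,0],0.002],
  [[0,0,0],[0,0,0],0.002],
])

```text
time_s: 14.93
tcp_pos: [0.4658, -0.4742, 0.3]
tcp_rot: [0.664, 0.701, 0.188, 0.18]
force: [7.9, -1.9, -2.9]
width: 0.0141
grip_force: 60.0
```

move_arm([
  [[0,0.0017,0.001],[0,0,0],0.002],
  [[0,0,0],[0,0,0],0.002],
])

```text
time_s: 15.1
tcp_pos: [0.4666, -0.4742, 0.2993]
tcp_rot: [0.664, 0.701, 0.187, 0.179]
force: [-0.8, -1.4, 0.6]
width: 0.0138
grip_force: 60.0
```

move_arm([
  [[0,-0.001,0.0017],[0,0,0],0.002],
  [[0,0,0],[0,0,0],0.002],
])

```text
time_s: 15.27
tcp_pos: [0.4667, -0.4743, 0.2989]
tcp_rot: [0.664, 0.701, 0.188, 0.18]
force: [-3.2, 2.0, 6.2]
width: 0.0139
grip_force: 60.0
```

move_arm([
  [[0,0,0],[0,0,0],0.02],
  [[0,0,0],[0,0,0],0.034],
  [[0,0,0],[0,0,0],0.034],
  [[0,0,0],[0,0,0],0.034],
  [[0,0,-0.02],[0,0,0],0.034],
  [[0,0,-0.02],[0,0,0],0.034],
  [[0,0,-0.02],[0,0,0],0.034],
  [[0,0,-0.02],[0,0,0],0.034],
  [[0,0,0],[0,0,0],0.034],
], force=20)

```text
time_s: 16.02
tcp_pos: [0.4259, -0.4771, 0.3697]
tcp_rot: [0.664, 0.701, 0.187, 0.181]
force: [-0.6, -0.0, 0.9]
width: 0.034
grip_force: 0.0
```

```bash
cat >> h.py <<'E'
def brown(P,f,lo,hi):
    hs=cv2.cvtColor(f,cv2.COLOR_RGB2HSV); m=(hs[...,0]<16)&(hs[...,1]>110)&(hs[...,2]>60)&((P>lo)&(P<hi)).all(-1)
    q=P[m]; print("brown n",len(q),"mean",q.mean(0).round(4) if len(q) else 0,"rng",np.percentile(q,[3,97],axis=0).round(4).tolist() if len(q) else 0)
E
python3 - <<'E'
from h import *
st()
for n in("top","scene","wrist"):
    c=camera(n); P=cloud(c)
    for k in(2,3): print(n,k,HK[k]); brown(P,c["frame"],np.array(HK[k])-[.03,.045,.03],np.array(HK[k])+[.03,.045,.03])
save(c,"w7.png")
x=c["frame"]; d=camera("top")
plan([HK[2][0]-.03,HK[2][1],.35],3.1,30,.03)
E
```

```text
t 16.02 grasp [ 0.4289 -0.477   0.3645] psi 3.22 z [ 0.502  0.021 -0.865] F [-0.63 -0.04  0.93] w 0.034 gf 0.0 q [-1.18  0.36  1.28  0.51  1.34 -1.32]
top 2 (0.468, -0.3649, 0.286)
brown n 26 mean [ 0.468  -0.3624  0.2911] rng [[0.4648, -0.3739, 0.2876], [0.4712, -0.351, 0.2942]]
top 3 (0.474, -0.4743, 0.286)
brown n 17 mean [ 0.4743 -0.4656  0.2905] rng [[0.4711, -0.4722, 0.2876], [0.479, -0.4568, 0.2928]]
scene 2 (0.468, -0.3649, 0.286)
brown n 36 mean [ 0.4632 -0.3634  0.2879] rng [[0.4581, -0.3792, 0.2803], [0.4701, -0.3452, 0.2929]]
scene 3 (0.474, -0.4743, 0.286)
brown n 32 mean [ 0.4702 -0.4728  0.2877] rng [[0.4623, -0.4951, 0.2777], [0.4826, -0.4536, 0.2955]]
wrist 2 (0.468, -0.3649, 0.286)
brown n 1073 mean [ 0.4652 -0.3645  0.2898] rng [[0.46, -0.3804, 0.2845], [0.4728, -0.3491, 0.2925]]
wrist 3 (0.474, -0.4743, 0.286)
brown n 713 mean [ 0.4713 -0.4714  0.2899] rng [[0.466, -0.4874, 0.2852], [0.4787, -0.4559, 0.2924]]
turn 1 x [-0.007 -0.022 -0.012] | shift after turn 4 x [0.0275 0.0019 0.0037] tot [0.1099 0.0078 0.015 ] | shift before turn [0.0275 0.0019 0.0038]
```

A hangs on hook 3, placed like C on hook 2. Next I weigh C.

```bash
python3 - <<'E'
from h import *
plan([.431,-.3666,.351],3.1,30,.03)
E
```

```text
turn 1 x [-0.007 -0.022 -0.012] | shift after turn 4 x [0.0271 0.0005 0.0026] tot [0.1085 0.0021 0.0106] | shift before turn [0.0271 0.0005 0.0027]
```

move_arm([
  [[0.0271,0.0005,0.0026],[0,0,0],0.036],
  [[0.0271,0.0005,0.0026],[0,0,0],0.036],
  [[0.0271,0.0005,0.0026],[0,0,0],0.036],
  [[0.0271,0.0005,0.0026],[0,0,0],0.036],
  [[0,0,0],[0,0,0],0.036],
  [[0,0,0.015],[0,0,0],0.036],
  [[0,0,0.015],[0,0,0],0.036],
  [[0,0,0.015],[0,0,0],0.036],
  [[0,0,0.015],[0,0,0],0.036],
  [[0,0,0.015],[0,0,0],0.036],
  [[0,0,0],[0,0,0],0.036],
])

```text
time_s: 17.13
tcp_pos: [0.4654, -0.364, 0.2888]
tcp_rot: [0.665, 0.701, 0.189, 0.175]
force: [0.7, 0.6, -0.4]
width: 0.036
grip_force: 0.0
```

```bash
python3 - <<'E'
from h import *
st(); c=camera("wrist"); held(c); save(c,"w8.png",(230,120,550,330),2.4)
E
```

```text
t 17.13 grasp [ 0.4684 -0.3638  0.2836] psi 2.98 z [ 0.496  0.033 -0.868] F [ 0.73  0.56 -0.35] w 0.036 gf 0.0 q [-1.02  0.28  1.61  0.53  1.05 -1.3 ]
bar n 615 x pctl [-16.4 -15.2  16.7  17. ] y [-6.4  0.5  6.2] z [-7.9 -5.8  1.2]
wire n 828 x max 45.4 [(17, [18.5, -0.6, -1.1]), (21, [23.3, 0.4, -0.3]), (25, [27.2, -1.1, -1.0]), (29, [31.0, -0.7, -0.9]), (33, [35.1, -0.9, -0.9]), (37, [39.0, -2.5, 1.7]), (41, [42.7, -4.3, 5.7])]
```

View pics/w8.png

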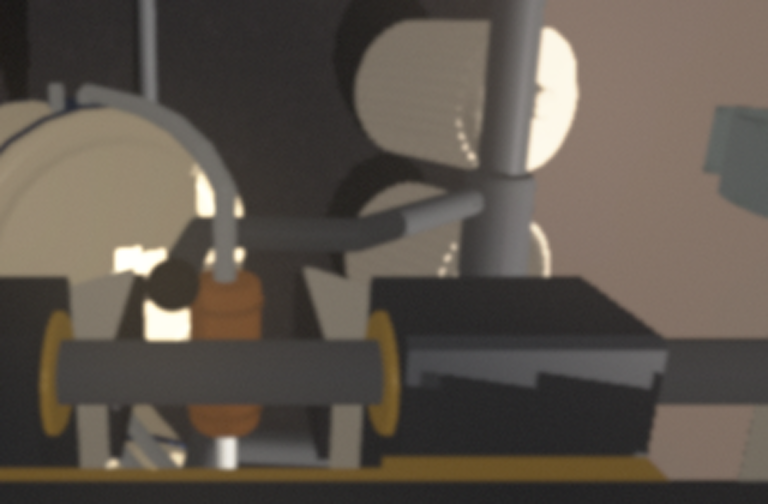

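The crop shows C's grip at (227,350) centred between the open fingers, with the prong and tip at (172,285) clear of them. Closing and lifting 15 mm.

move_arm([
  [[0,0,0],[0,0,0],0.02],
  [[0,0,0],[0,0,0],0.004],
  [[0,0,0],[0,0,0],0.004],
  [[0,0,0],[0,0,0],0.004],
  [[0,0,0],[0,0,0],0.004],
  [[0,0.0015,-0.0026],[0,0,0],0.004],
  [[0,0.0015,-0.0026],[0,0,0],0.004],
  [[0,0.0015,-0.0026],[0,0,0],0.004],
  [[0,0.0015,-0.0026],[0,0,0],0.004],
  [[0,0.0015,-0.0026],[0,0,0],0.004],
  [[0,0,0],[0,0,0],0.004],
  [[0,0,0],[0,0,0],0.004],
  [[0,0,0],[0,0,0],0.004],
  [[0,0,0],[0,0,0],0.004],
], force=45)

```text
time_s: 18.35
tcp_pos: [0.465, -0.3652, 0.3076]
tcp_rot: [0.664, 0.701, 0.188, 0.178]
force: [0.0, -1.2, -3.2]
width: 0.0145
grip_force: 45.0
```

```bash
python3 - <<'E'
from h import *
st(); c=camera("wrist"); held(c)
for i in range(3): camera("top"); print(np.round(readout.get_state()["force"],2))
E
```

```text
t 18.35 grasp [ 0.468  -0.365   0.3024] psi 3.08 z [ 0.499  0.027 -0.866] F [ 0.   -1.18 -3.24] w 0.0145 gf 45.0 q [-1.02  0.27  1.59  0.52  1.08 -1.27]
bar n 245 x pctl [-21.8 -14.7  17.9  18.2] y [-6.4 -0.4  5.3] z [-4.6 -3.   3.7]
wire n 704 x max 46.4 [(17, [18.3, -0.5, 0.9]), (21, [23.0, -1.4, 1.8]), (25, [27.0, -1.2, 1.8]), (29, [31.0, -1.1, 1.9]), (33, [35.0, -1.1, 2.0]), (37, [39.1, -2.4, 3.4]), (41, [42.8, -4.0, 7.1])]
[ 0.13 -0.41 -3.43]
[ 0.19 -0.88 -2.76]
[ 0.16 -0.87 -2.52]
```

C weighs about 0.3 kg, so it goes to the tray. I'll lift it off, back out and fit the tray.

move_arm([
  [[0,0.0025,-0.0043],[0,0,0],0.004],
  [[0,0.0025,-0.0043],[0,0,0],0.004],
  [[0,0.0025,-0.0043],[0,0,0],0.004],
  [[0,0.0025,-0.0043],[0,0,0],0.004],
  [[0,0.0025,-0.0043],[0,0,0],0.004],
  [[0,0,0],[0,0,0],0.004],
  [[0,-0.0113,-0.0065],[0,0,0],0.004],
  [[0,-0.0113,-0.0065],[0,0,0],0.004],
  [[0,-0.0113,-0.0065],[0,0,0],0.004],
  [[0,-0.0113,-0.0065],[0,0,0],0.004],
  [[0,-0.0113,-0.0065],[0,0,0],0.004],
  [[0,-0.0113,-0.0065],[0,0,0],0.004],
  [[0,-0.0113,-0.0065],[0,0,0],0.004],
  [[0,-0.0113,-0.0065],[0,0,0],0.004],
  [[0,0,0],[0,0,0],0.004],
  [[0,0,0],[0,0,0],0.004],
])

```text
time_s: 19.88
tcp_pos: [0.3608, -0.3712, 0.3328]
tcp_rot: [0.665, 0.701, 0.188, 0.178]
force: [-0.0, 0.1, -3.3]
width: 0.0139
grip_force: 45.0
```

```bash
python3 - <<'E'
from h import *
st(); c=camera("wrist"); held(c); camera("top")
d=np.load("top.npz"); P,f=d["P"],d["f"]; hs=cv2.cvtColor(f,cv2.COLOR_RGB2HSV); z=P[...,2]
m=((hs[...,0]>10)&(hs[...,0]<28)&(hs[...,1]>70)&(hs[...,2]>90)&(P[...,1]<-.12)&(P[...,1]>-.46)&(P[...,0]<.45)&(P[...,0]>.28)&(z>-.01)&(z<.035)).astype(np.uint8)
m=cv2.morphologyEx(m,cv2.MORPH_CLOSE,np.ones((9,9))); m=cv2.morphologyEx(m,cv2.MORPH_OPEN,np.ones((7,7)))
x=P[m>0]; print(cv2.minAreaRect(x[:,:2].astype(np.float32)),x.mean(0))
w=np.linalg.svd(x[:,:2]-x[:,:2].mean(0),full_matrices=False)[2][0]; w*=np.sign(w[1]); print("axis",w,"yaw",np.degrees(-np.arctan2(w[0],w[1])))
for n,k in(("L",.058),("R",-.058)): print(n,x[:,:2].mean(0)+k*w)
E
```

```text
t 19.88 grasp [ 0.3638 -0.3711  0.3276] psi 3.03 z [ 0.5    0.026 -0.866] F [-0.04  0.05 -3.3 ] w 0.0139 gf 45.0 q [-1.23  0.14  1.67  0.54  1.22 -1.45]
bar n 48 x pctl [-15.4 -15.   17.2  17.9] y [-5.7 -1.6  4.4] z [-5.1 -3.6  1. ]
wire n 691 x max 46.2 [(17, [18.2, -0.5, 0.8]), (21, [23.0, -1.4, 1.7]), (25, [26.9, -1.4, 1.8]), (29, [31.0, -1.5, 1.6]), (33, [35.0, -1.4, 1.6]), (37, [39.0, -2.5, 3.2]), (41, [42.7, -4.1, 6.9])]
((0.3657558858394623, -0.2900584638118744), (0.26166319847106934, 0.1252322643995285), 88.16792297363281) [ 0.36539888 -0.28841215  0.01244574]
axis [0.03726217 0.99930552] yaw -2.1354592829185814
L [ 0.36756008 -0.23045243]
R [ 0.36323767 -0.34637187]
```

```bash
python3 - <<'E'
from h import *
plan([.361,-.347,.175],3.1,30,.0145); st()
E
```

```text
turn 1 x [ 0.006  0.004 -0.   ] | shift after turn 10 x [ 0.0024 -0.0078  0.0131] tot [ 0.024  -0.0781  0.131 ] | shift before turn [ 0.0024 -0.0078  0.0131]
t 19.98 grasp [ 0.3644 -0.3708  0.3275] psi 3.1 z [ 0.5    0.027 -0.866] F [ 0.6   0.1  -3.59] w 0.0146 gf 45.0 q [-1.23  0.14  1.67  0.54  1.22 -1.45]
```

move_arm([
  [[0.0024,-0.0078,0.0131],[0,0,0],0.004],
  [[0.0024,-0.0078,0.0131],[0,0,0],0.004],
  [[0.0024,-0.0078,0.0131],[0,0,0],0.004],
  [[0.0024,-0.0078,0.0131],[0,0,0],0.004],
  [[0.0024,-0.0078,0.0131],[0,0,0],0.004],
  [[0.0024,-0.0078,0.0131],[0,0,0],0.004],
  [[0.0024,-0.0078,0.0131],[0,0,0],0.004],
  [[0.0024,-0.0078,0.0131],[0,0,0],0.004],
  [[0.0024,-0.0078,0.0131],[0,0,0],0.004],
  [[0.0024,-0.0078,0.0131],[0,0,0],0.004],
  [[0,0,0],[0,0,0],0.004],
  [[0,0,0],[0,0,0],0.004],
])

```text
time_s: 20.98
tcp_pos: [0.3582, -0.3467, 0.1799]
tcp_rot: [0.664, 0.701, 0.188, 0.177]
force: [0.5, 0.0, -2.4]
width: 0.0143
grip_force: 45.0
```

```bash
python3 - <<'E'
from h import *
st(); t=camera("top"); im=t["frame"][180:280,280:450][...,::-1]; cv2.imwrite("pics/t9.png",cv2.resize(im,None,fx=4.5,fy=4.5,interpolation=cv2.INTER_CUBIC))
c=camera("wrist"); P=cloud(c); q=P[150:250,180:310]; k=q[(abs(q[...,2]-.113)<.008)]; print(len(k),k.mean(0),np.percentile(k,[2,98],axis=0)); held(c)
E
```

```text
t 20.98 grasp [ 0.3612 -0.3466  0.1747] psi 3.07 z [ 0.499  0.029 -0.866] F [ 0.48  0.   -2.41] w 0.0143 gf 45.0 q [-1.22  0.28  1.97  0.69  0.85 -1.73]
6087 [ 0.35251263 -0.32820095  0.10960763] [[ 0.32016421 -0.35041622  0.10656091]
 [ 0.38567192 -0.3027428   0.11270082]]
bar n 82 x pctl [-14.8 -14.6  11.7  17.9] y [-6.6 -2.   5.1] z [-4.5 -2.8  0.7]
wire n 706 x max 46.7 [(17, [18.4, -0.3, 1.0]), (21, [23.1, -1.6, 2.3]), (25, [27.0, -1.2, 2.4]), (29, [31.0, -1.3, 2.2]), (33, [35.0, -1.2, 2.2]), (37, [39.1, -2.3, 3.4]), (41, [42.8, -3.9, 7.1])]
```

View pics/t9.png

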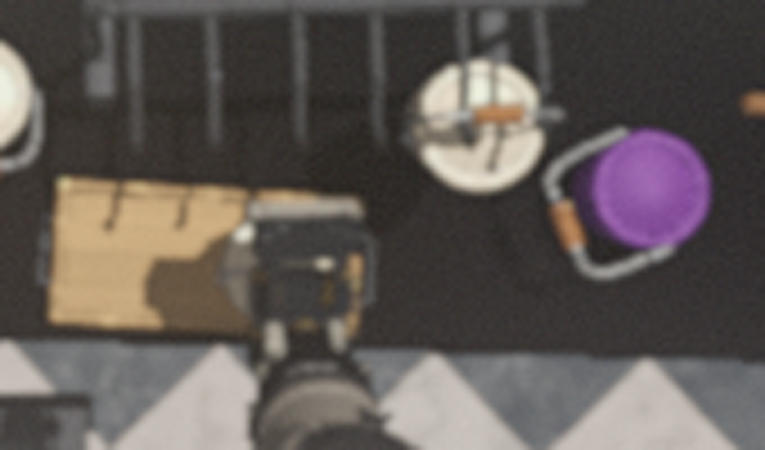

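The top crop shows the gripper over the tray's right half and A hanging at hook 3 with its grip at (497,113). C's bottom is 11 mm above the tray floor, so I lower it.

move_arm([
  [[0,-0.0015,0.0026],[0,0,0],0.004],
  [[0,-0.0015,0.0026],[0,0,0],0.004],
  [[0,-0.001,0.0017],[0,0,0],0.004],
  [[0,-0.001,0.0017],[0,0,0],0.004],
  [[0,0,0],[0,0,0],0.004],
  [[0,0,0],[0,0,0],0.004],
])

```text
time_s: 21.58
tcp_pos: [0.3576, -0.3471, 0.1701]
tcp_rot: [0.664, 0.701, 0.188, 0.178]
force: [-0.4, 0.4, -2.9]
width: 0.0144
grip_force: 45.0
```

move_arm([
  [[0,-0.0005,0.0009],[0,0,0],0.004],
  [[0,0,0],[0,0,0],0.004],
  [[0,-0.0005,0.0009],[0,0,0],0.004],
  [[0,0,0],[0,0,0],0.004],
])

```text
time_s: 21.92
tcp_pos: [0.3586, -0.3476, 0.1699]
tcp_rot: [0.664, 0.701, 0.188, 0.18]
force: [-1.1, 3.1, 11.8]
width: 0.0144
grip_force: 45.0
```

move_arm([
  [[0,0.0003,-0.0006],[0,0,0],0.004],
  [[0,0,0],[0,0,0],0.012],
  [[0,0,0],[0,0,0],0.022],
  [[0,0,0],[0,0,0],0.034],
  [[0,0,0],[0,0,0],0.034],
  [[0,0,0],[0,0,0],0.034],
  [[0,0,-0.02],[0,0,0],0.034],
  [[0,0,-0.02],[0,0,0],0.034],
  [[0,0,-0.02],[0,0,0],0.034],
  [[0,0,-0.02],[0,0,0],0.034],
  [[0,0,-0.02],[0,0,0],0.034],
  [[0,0,0],[0,0,0],0.034],
], force=20)

```text
time_s: 22.92
tcp_pos: [0.307, -0.3512, 0.258]
tcp_rot: [0.664, 0.701, 0.186, 0.18]
force: [0.7, -0.3, -0.4]
width: 0.0341
grip_force: 0.0
```

```bash
python3 - <<'E'
from h import *
st(); c=camera("wrist"); P=cloud(c); save(c,"w10.png"); pails(P,c["frame"],[(180,100,330,260)])
brown(P,c["frame"],[.3,-.42,.13],[.42,-.28,.19])
for b in tip_of("wrist","pail_1"): u,v=np.round(b["point"]).astype(int); print(u,v,b["confidence"])
t=camera("top"); pails(cloud(t),t["frame"],[(300,210,370,260),(255,180,300,235)]) 
plan([.43,-.106,.33],8,20,.03)
E
```

```text
t 22.92 grasp [ 0.3101 -0.3511  0.2528] psi 3.18 z [ 0.5    0.022 -0.866] F [ 0.66 -0.26 -0.35] w 0.0341 gf 0.0 q [-1.35  0.13  1.91  0.59  1.08 -1.68]
lid [ 0.3608 -0.3433  0.0477] mean [ 0.3531 -0.3427  0.0984] n 4977
 grip n 612 mean [ 0.3587 -0.3447  0.1665] rect [ 0.3595 -0.3286  0.013   0.0672] top z 0.169 axis heading-90 2.4
brown n 612 mean [ 0.3595 -0.3449  0.167 ] rng [[0.3543, -0.3609, 0.1627], [0.3668, -0.3292, 0.1694]]
259 180 0.85
511 384 0.37
lid [ 0.3648 -0.344   0.0453] mean [ 0.3779 -0.3392  0.0977] n 288
 grip n 17 mean [ 0.3633 -0.3438  0.1662] rect [ 0.3636 -0.344   0.006   0.0265] top z 0.1682 axis heading-90 8.3
lid [ 0.4916 -0.0994  0.0457] mean [ 0.4902 -0.0991  0.0923] n 461
 grip n 41 mean [ 0.4328 -0.1068  0.1343] rect [ 0.4324 -0.1076  0.0138  0.0276] top z 0.137 axis heading-90 7.8
turn 3 x [ 0.666  0.137 -0.299] | shift after turn 8 x [ 0.028   0.0214 -0.003 ] tot [ 0.2241  0.1714 -0.0238] | shift before turn [ 0.0296  0.0195 -0.0004]
```

C stands level in the tray's right half, with its lid at (0.365,-0.344). Now to B.

```bash
python3 - <<'E'
from h import *
plan([.4324,-.107,.33],7.5,15,.03)
s=R.from_euler("x",-15,degrees=True).as_matrix().T@[0,0,.131]; print(s)
a=np.radians([42.2,54,66,78,90]); h=-.08*np.cos(a); z=.08*np.sin(a); t=np.radians(15)
for x,y in zip(np.diff(h),np.diff(z)): print(np.round([0,x*np.cos(t)+y*np.sin(t), x*np.sin(t)-y*np.cos(t)],4)/2)
E
```

```text
turn 4 x [ 0.75   0.083 -0.206] | shift after turn 8 x [ 0.028   0.0212 -0.0048] tot [ 0.2242  0.1695 -0.0386] | shift before turn [ 0.0294  0.0198 -0.0003]
[ 0.         -0.03390529  0.12653628]
[ 0.       0.00735 -0.0037 ]
[ 0.       0.0081  -0.00215]
[ 0.       0.00835 -0.00045]
[0.      0.00825 0.0013 ]
```

move_arm([
  [[0,0.01,-0.0173],[0,0,0],0.045],
  [[0,0.01,-0.0173],[0,0,0],0.045],
  [[0,0.01,-0.0173],[0,0,0],0.045],
  [[0,0.01,-0.0173],[0,0,0],0.045],
  [[0,0,0],[0.75,0.083,-0.206],0.045],
  [[0,0,0],[0.75,0.083,-0.206],0.045],
  [[0,0,0],[0.75,0.083,-0.206],0.045],
  [[0,0,0],[0.75,0.083,-0.206],0.045],
  [[0.028,0.0186,0.0048],[0,0,0],0.045],
  [[0.028,0.0186,0.0048],[0,0,0],0.045],
  [[0.028,0.0186,0.0048],[0,0,0],0.045],
  [[0.028,0.0186,0.0048],[0,0,0],0.045],
  [[0.028,0.0186,0.0048],[0,0,0],0.045],
  [[0.028,0.0186,0.0048],[0,0,0],0.045],
  [[0.028,0.0186,0.0048],[0,0,0],0.045],
  [[0.028,0.0186,0.0048],[0,0,0],0.045],
  [[0,0,0],[0,0,0],0.045],
])

```text
time_s: 24.48
tcp_pos: [0.4322, -0.102, 0.3353]
tcp_rot: [0.651, 0.748, 0.099, 0.084]
force: [-1.4, 0.2, 0.7]
width: 0.0446
grip_force: 0.0
```

```bash
python3 - <<'E'
from h import *
st(); t=camera("top"); pails(cloud(t),t["frame"],[(255,180,300,235)]); plan([.4324,-.107,.131],7.5,15,.02)
E
```

```text
t 24.48 grasp [ 0.4338 -0.1018  0.3295] psi 7.89 z [ 0.255  0.038 -0.966] F [-1.38  0.2   0.7 ] w 0.0446 gf 0.0 q [-0.51  0.    1.74  0.17  1.2  -0.7 ]
lid [ 0.4938 -0.1133  0.0408] mean [ 0.4948 -0.1218  0.0921] n 224
 grip n 15 mean [ 0.4344 -0.1166  0.1361] rect [ 0.4341 -0.1161  0.0101  0.0105] top z 0.1394 axis heading-90 -47.8
turn 1 x [-0.018 -0.035  0.078] | shift after turn 10 x [-0.0003 -0.0052  0.0191] tot [-0.0029 -0.0523  0.1914] | shift before turn [-0.0003 -0.0052  0.0191]
```

move_arm([
  [[-0.0003,-0.0052,0.0191],[0,0,0.05],0.045],
  [[-0.0003,-0.0052,0.0191],[0,0,0],0.045],
  [[-0.0003,-0.0052,0.0191],[0,0,0],0.045],
  [[-0.0003,-0.0052,0.0191],[0,0,0],0.045],
  [[-0.0003,-0.0052,0.0191],[0,0,0],0.045],
  [[-0.0003,-0.0052,0.0191],[0,0,0],0.045],
  [[-0.0003,-0.0052,0.0191],[0,0,0],0.045],
  [[-0.0003,-0.0052,0.0191],[0,0,0],0.045],
  [[-0.0003,-0.0052,0.0191],[0,0,0],0.045],
  [[-0.0003,-0.0052,0.0191],[0,0,0],0.045],
  [[0,0,0],[0,0,0],0.045],
])

```text
time_s: 25.45
tcp_pos: [0.4278, -0.1103, 0.1347]
tcp_rot: [0.656, 0.744, 0.097, 0.082]
force: [-1.0, 0.6, -0.1]
width: 0.0449
grip_force: 0.0
```

```bash
python3 - <<'E'
from h import *
st(); c=camera("wrist"); held(c); save(c,"w11.png",(160,120,480,320),2)
E
```

```text
t 25.45 grasp [ 0.4293 -0.11    0.1289] psi 7.15 z [ 0.25   0.037 -0.968] F [-1.05  0.57 -0.07] w 0.0449 gf 0.0 q [-0.53  0.25  2.08  0.27  0.63 -0.87]
bar n 401 x pctl [-14.8 -14.1  18.1  18.4] y [-6.  -0.9  6.3] z [-6.6 -4.5  3. ]
wire n 776 x max 47.5 [(17, [18.4, 0.4, -1.2]), (21, [22.9, 0.8, 0.0]), (25, [26.9, 0.7, -0.0]), (29, [31.0, 0.5, -0.2]), (33, [35.1, 0.2, -0.0]), (37, [39.1, 1.2, 1.2]), (41, [42.8, 3.3, 5.0])]
```

View pics/w11.png

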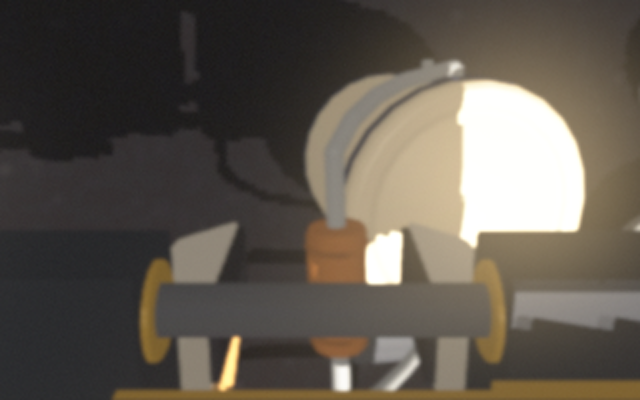

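The crop shows B's grip at (337,290), centred between the fingers. Next: cage it and run the arc.

move_arm([
  [[0,0,0],[0,0,0],0.024],
  [[0,0,0],[0,0,0],0.024],
  [[0,0,0],[0,0,0],0.024],
  [[0,0.0075,-0.0037],[0,0,0],0.024],
  [[0,0.0075,-0.0037],[0,0,0],0.024],
  [[0,0.0081,-0.0022],[0,0,0],0.024],
  [[0,0.0081,-0.0022],[0,0,0],0.024],
  [[0,0.0084,-0.0005],[0,0,0],0.024],
  [[0,0.0084,-0.0005],[0,0,0],0.024],
  [[0,0.0083,0.0013],[0,0,0],0.024],
  [[0,0.0083,0.0013],[0,0,0],0.024],
  [[0,0.002,0],[0,0,0],0.024],
  [[0,0,0],[-0.75,0,0],0.024],
  [[0,0,0],[-0.75,0,0],0.024],
  [[0,0,0],[-0.75,0,0],0.024],
  [[0,0,0],[-0.75,0,0],0.024],
  [[0,0,0],[0,0,0],0.024],
])

```text
time_s: 26.92
tcp_pos: [0.49, -0.1021, 0.1645]
tcp_rot: [0.639, 0.725, 0.194, 0.17]
force: [-0.8, 0.1, -0.1]
width: 0.0243
grip_force: 0.0
```

```bash
python3 - <<'E'
from h import *
st(); c=camera("wrist"); held(c)
E
```

```text
t 26.92 grasp [ 0.493  -0.1017  0.1593] psi 7.17 z [ 0.494  0.065 -0.867] F [-0.76  0.15 -0.09] w 0.0243 gf 0.0 q [-0.55  0.23  2.11  0.72  0.49 -1.27]
bar n 875 x pctl [-12.1   4.9  20.3  20.7] y [-9.1 -2.8  2.8] z [-5.1 -3.1  1.9]
wire n 626 x max 45.2 [(17, [19.4, -1.1, -1.0]), (21, [22.9, -3.8, 1.2]), (25, [27.0, -3.9, 1.2]), (29, [31.0, -3.8, 1.3]), (33, [34.9, -3.8, 1.3]), (37, [39.0, -4.1, 1.2]), (41, [42.6, -4.8, 3.6])]
```

move_arm([
  [[0.002,-0.002,0.004],[0,0,0],0.024],
  [[0,0,0],[0,0,0],0.015],
  [[0,0,0],[0,0,0],0.004],
  [[0,0,0],[0,0,0],0.004],
  [[0,0,0],[0,0,0],0.004],
  [[0,0,0],[0,0,0],0.004],
  [[0,0.0025,-0.0043],[0,0,0],0.004],
  [[0,0.005,-0.0087],[0,0,0],0.004],
  [[0,0.005,-0.0087],[0,0,0],0.004],
  [[0,0.005,-0.0087],[0,0,0],0.004],
  [[0,0.005,-0.0087],[0,0,0],0.004],
  [[0,0,0],[0,0,0],0.004],
  [[0,0,0],[0,0,0],0.004],
  [[0,0,0],[0,0,0],0.004],
  [[0,0,0],[0,0,0],0.004],
  [[0,0,0],[0,0,0],0.004],
  [[0,0,0],[0,0,0],0.004],
], force=50)

```text
time_s: 28.38
tcp_pos: [0.4914, -0.1006, 0.2057]
tcp_rot: [0.639, 0.725, 0.194, 0.17]
force: [-0.0, -0.1, -5.4]
width: 0.0142
grip_force: 49.9
```

```bash
python3 - <<'E'
from h import *
st(); c=camera("wrist"); held(c)
for i in range(3): camera("top"); print(np.round(readout.get_state()["force"],2))
plan([.44,-.0,.335],3.1,30,.02); plan([.36,-.18,.335],3.1,30,.02)
E
```

```text
t 28.38 grasp [ 0.4943 -0.1002  0.2005] psi 7.25 z [ 0.493  0.064 -0.867] F [-0.   -0.12 -5.38] w 0.0142 gf 49.9 q [-0.54  0.16  2.05  0.59  0.59 -1.1 ]
bar n 923 x pctl [-14.1 -12.6  18.5  18.7] y [-7.4 -1.4  5. ] z [-8.2 -6.2 -0.2]
wire n 740 x max 46.4 [(17, [18.4, -0.5, -2.9]), (21, [23.0, -1.7, -1.6]), (25, [27.0, -1.6, -1.8]), (29, [31.0, -1.7, -1.8]), (33, [35.1, -1.6, -1.9]), (37, [39.1, -2.7, -0.7]), (41, [42.7, -4.3, 2.8])]
[-0.29  0.49 -5.56]
[-0.19  1.2  -5.13]
[-0.64 -0.09 -4.84]
turn 1 x [-0.023 -0.427  0.722] | shift after turn 8 x [ 0.0129  0.0031 -0.0176] tot [ 0.1033  0.0246 -0.1406] | shift before turn [ 0.0133  0.0039 -0.0171]
turn 1 x [-0.023 -0.427  0.722] | shift after turn 10 x [-0.0072 -0.0053 -0.0185] tot [-0.0721 -0.053  -0.1854] | shift before turn [-0.0062 -0.0058 -0.0188]
```

B weighs about 0.53 kg, so it goes to hook 1.

move_arm([
  [[0,0.0088,-0.0152],[0,0,0],0.004],
  [[0,0.0088,-0.0152],[0,0,0],0.004],
  [[0,0.0088,-0.0152],[0,0,0],0.004],
  [[0,0.0088,-0.0152],[0,0,0],0.004],
  [[0,0.0088,-0.0152],[0,0,0],0.004],
  [[0,0.0088,-0.0152],[0,0,0],0.004],
  [[0,0.0088,-0.0152],[0,0,0],0.004],
  [[0,0,0],[-0.011,-0.213,0.361],0.004],
  [[0,0,0],[-0.011,-0.213,0.361],0.004],
  [[0,0,0],[0,0,0],0.004],
])

```text
time_s: 29.42
tcp_pos: [0.4916, -0.1003, 0.3293]
tcp_rot: [0.664, 0.701, 0.188, 0.178]
force: [-0.3, 0.3, -5.4]
width: 0.0144
grip_force: 49.9
```

```bash
python3 - <<'E'
from h import *
st(); plan([.36,-.18,.327],3.1,30,.015); plan([.350,-.2615,.327],3.1,30,.015)
E
```

```text
t 29.42 grasp [ 0.4946 -0.1001  0.3241] psi 3.07 z [ 0.499  0.027 -0.866] F [-0.3   0.25 -5.42] w 0.0144 gf 49.9 q [-0.52  0.    1.84  0.36  0.88 -0.74]
turn 1 x [ 0.     0.003 -0.005] | shift after turn 8 x [-0.0091 -0.0148 -0.009 ] tot [-0.0725 -0.1187 -0.0719] | shift before turn [-0.0091 -0.0148 -0.009 ]
turn 1 x [ 0.     0.003 -0.005] | shift after turn 11 x [-0.0139 -0.0119 -0.0072] tot [-0.1533 -0.1312 -0.0791] | shift before turn [-0.0139 -0.0119 -0.0072]
```

move_arm([
  [[-0.0091,-0.0148,-0.009],[0,0,0],0.004],
  [[-0.0091,-0.0148,-0.009],[0,0,0],0.004],
  [[-0.0091,-0.0148,-0.009],[0,0,0],0.004],
  [[-0.0091,-0.0148,-0.009],[0,0,0],0.004],
  [[-0.0091,-0.0148,-0.009],[0,0,0],0.004],
  [[-0.0091,-0.0148,-0.009],[0,0,0],0.004],
  [[-0.0091,-0.0148,-0.009],[0,0,0],0.004],
  [[-0.0091,-0.0148,-0.009],[0,0,0],0.004],
  [[-0.0162,-0.0025,-0.0014],[0,0,0],0.004],
  [[-0.0162,-0.0025,-0.0014],[0,0,0],0.004],
  [[-0.0162,-0.0025,-0.0014],[0,0,0],0.004],
  [[-0.0162,-0.0025,-0.0014],[0,0,0],0.004],
  [[-0.0162,-0.0025,-0.0014],[0,0,0],0.004],
  [[0,0,0],[0,0,0],0.004],
  [[0,0,0],[0,0,0],0.004],
  [[0,0,0],[0,0,0],0.004],
])

```text
time_s: 30.75
tcp_pos: [0.3475, -0.2621, 0.3319]
tcp_rot: [0.664, 0.701, 0.188, 0.178]
force: [0.1, -0.1, -6.4]
width: 0.0142
grip_force: 49.9
```

```bash
python3 - <<'E'
from h import *
st(); c=camera("wrist"); held(c); plan([.462,-.2554-.0012,.327],3.1,30,.015)
E
```

```text
t 30.75 grasp [ 0.3505 -0.2619  0.3267] psi 3.11 z [ 0.499  0.028 -0.866] F [ 0.14 -0.09 -6.42] w 0.0142 gf 49.9 q [-1.16 -0.05  1.88  0.53  1.17 -1.39]
bar n 218 x pctl [-15.2 -14.8  16.   18. ] y [-6.6 -0.7  5.6] z [-8.3 -6.2 -1.7]
wire n 723 x max 45.8 [(17, [18.3, -0.6, -2.5]), (21, [23.1, -1.7, -1.6]), (25, [27.0, -1.7, -1.6]), (29, [31.0, -1.7, -1.7]), (33, [34.9, -1.7, -1.8]), (37, [39.0, -2.8, -0.6]), (41, [42.7, -4.4, 3.1])]
turn 1 x [ 0.001 -0.008  0.008] | shift after turn 7 x [-0.0001  0.0138  0.0079] tot [-0.0009  0.0966  0.0556] | shift before turn [-0.0001  0.0138  0.0079]
```

move_arm([
  [[0,0.014,0.008],[0,0,0],0.004],
  [[0,0.014,0.008],[0,0,0],0.004],
  [[0,0.014,0.008],[0,0,0],0.004],
  [[0,0.014,0.008],[0,0,0],0.004],
  [[0,0.014,0.008],[0,0,0],0.004],
  [[0,0.014,0.008],[0,0,0],0.004],
  [[0,0.014,0.008],[0,0,0],0.004],
  [[0,0,0],[0,0,0],0.004],
  [[0,0,0],[0,0,0],0.004],
])

```text
time_s: 31.55
tcp_pos: [0.4607, -0.2552, 0.3325]
tcp_rot: [0.663, 0.702, 0.188, 0.177]
force: [0.1, 0.9, -5.8]
width: 0.0145
grip_force: 49.9
```

```bash
python3 - <<'E'
from h import *
st(); c=camera("wrist"); held(c); save(c,"w12.png",(230,120,550,330),2.4)
E
```

```text
t 31.55 grasp [ 0.4637 -0.255   0.3273] psi 3.24 z [ 0.499  0.029 -0.866] F [ 0.07  0.94 -5.76] w 0.0145 gf 49.9 q [-0.89  0.09  1.73  0.49  1.04 -1.13]
bar n 515 x pctl [-14.9 -13.7  18.4  18.8] y [-6.5  0.2  6.2] z [-8.  -6.1  0.3]
wire n 767 x max 46.7 [(17, [18.5, -0.2, -2.7]), (21, [23.0, -1.0, -1.5]), (25, [27.0, -1.1, -1.6]), (29, [31.0, -1.1, -1.6]), (33, [35.1, -1.1, -1.6]), (37, [39.2, -2.2, -0.5]), (41, [42.9, -3.9, 2.9])]
```

View pics/w12.png

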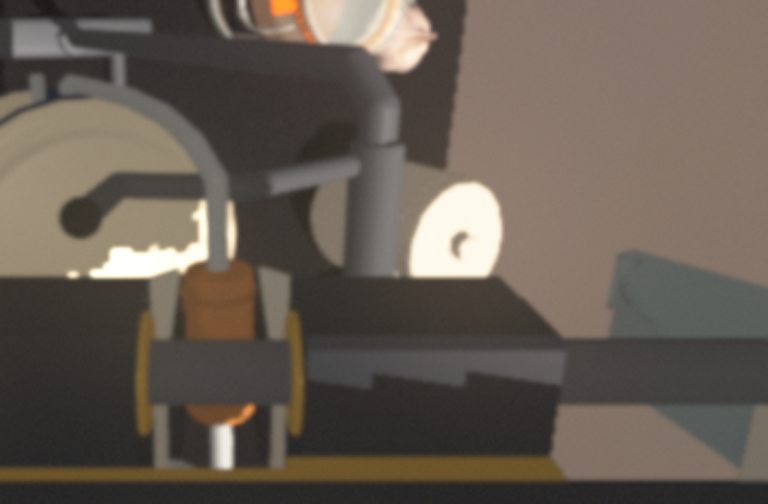

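The crop shows the wire at (217,215) over the hook-1 prong, between its tip at (80,215) and the rail at (375,200). Lowering with a 2 mm correction.

move_arm([
  [[-0.002,0,0],[0,0,0],0.004],
  [[0,-0.0025,0.0043],[0,0,0],0.004],
  [[0,-0.0025,0.0043],[0,0,0],0.004],
  [[0,-0.0025,0.0043],[0,0,0],0.004],
  [[0,-0.0025,0.0043],[0,0,0],0.004],
  [[0,-0.0025,0.0043],[0,0,0],0.004],
  [[0,-0.0025,0.0043],[0,0,0],0.004],
  [[0,-0.0025,0.0043],[0,0,0],0.004],
  [[0,-0.002,0.0035],[0,0,0],0.004],
  [[0,0,0],[0,0,0],0.004],
  [[0,0,0],[0,0,0],0.004],
])

```text
time_s: 32.52
tcp_pos: [0.4604, -0.2584, 0.2937]
tcp_rot: [0.664, 0.701, 0.188, 0.178]
force: [0.0, 0.3, -4.3]
width: 0.0143
grip_force: 49.9
```

move_arm([
  [[0,-0.001,0.0017],[0,0,0],0.004],
  [[0,0,0],[0,0,0],0.004],
])

```text
time_s: 32.68
tcp_pos: [0.4604, -0.2585, 0.2919]
tcp_rot: [0.664, 0.701, 0.188, 0.178]
force: [0.2, 0.2, -6.0]
width: 0.0143
grip_force: 49.9
```

move_arm([
  [[0,-0.0007,0.0013],[0,0,0],0.004],
  [[0,0,0],[0,0,0],0.004],
])

```text
time_s: 32.85
tcp_pos: [0.4605, -0.2586, 0.2908]
tcp_rot: [0.664, 0.701, 0.188, 0.179]
force: [-1.0, 0.4, -2.6]
width: 0.0145
grip_force: 49.9
```

move_arm([
  [[0,-0.0005,0.0009],[0,0,0],0.004],
  [[0,0,0],[0,0,0],0.004],
])

```text
time_s: 33.02
tcp_pos: [0.4607, -0.2587, 0.2904]
tcp_rot: [0.664, 0.701, 0.188, 0.179]
force: [-3.4, 2.3, 2.6]
width: 0.0143
grip_force: 49.9
```

move_arm([
  [[0,0,0],[0,0,0],0.02],
  [[0,0,0],[0,0,0],0.034],
  [[0,0,0],[0,0,0],0.034],
  [[0,0,0],[0,0,0],0.034],
  [[0,0,-0.02],[0,0,0],0.034],
  [[0,0,-0.02],[0,0,0],0.034],
  [[0,0,-0.02],[0,0,0],0.034],
  [[0,0,-0.02],[0,0,0],0.034],
  [[0,0,-0.02],[0,0,0],0.034],
  [[0,-0.0087,-0.005],[0,0,0],0.034],
  [[0,-0.0087,-0.005],[0,0,0],0.034],
  [[0,-0.0087,-0.005],[0,0,0],0.034],
  [[0,0.01,-0.0173],[0,0,0],0.034],
  [[0,0.01,-0.0173],[0,0,0],0.034],
  [[0,0,0],[0,0,0],0.034],
  [[0,0,0],[0,0,0],0.034],
], force=20)

```text
time_s: 34.35
tcp_pos: [0.3801, -0.2629, 0.4153]
tcp_rot: [0.664, 0.701, 0.188, 0.178]
force: [-0.6, 0.8, -1.4]
width: 0.0341
grip_force: 0.0
```

```bash
python3 - <<'E'
from h import *
st(); 
for n in("top","scene","wrist"):
    c=camera(n); P=cloud(c)
    for k in(1,3): print(n,k,HK[k]); brown(P,c["frame"],np.array(HK[k])-[.03,.045,.03],np.array(HK[k])+[.03,.045,.03])
    if n=="top": pails(P,c["frame"],[(300,210,370,260)]); save(c,"t13.png",(190,150,450,270),3)
    if n=="scene":
        for b in boxes_of("scene","pail_1"): print(np.round(b["rect"]),round(b["confidence"],2))
        save(c,"s13.png",(150,100,550,340),2)
E
```

```text
t 34.35 grasp [ 0.3831 -0.2628  0.4101] psi 3.09 z [ 0.499  0.027 -0.866] F [-0.6   0.75 -1.39] w 0.0341 gf 0.0 q [-1.07 -0.06  1.66  0.48  1.32 -1.2 ]
top 1 (0.462, -0.2554, 0.286)
brown n 24 mean [ 0.4618 -0.255   0.2918] rng [[0.4584, -0.2661, 0.2894], [0.465, -0.2441, 0.2946]]
top 3 (0.474, -0.4743, 0.286)
brown n 25 mean [ 0.4742 -0.47    0.2902] rng [[0.471, -0.4811, 0.2879], [0.4777, -0.4568, 0.2935]]
lid [ 0.3621 -0.346   0.0453] mean [ 0.3594 -0.3538  0.0979] n 319
 grip n 23 mean [ 0.3623 -0.3443  0.1679] rect [ 0.3626 -0.3442  0.0067  0.0266] top z 0.1702 axis heading-90 5.5
scene 1 (0.462, -0.2554, 0.286)
brown n 38 mean [ 0.4568 -0.2541  0.2879] rng [[0.441, -0.2712, 0.2804], [0.4679, -0.2327, 0.3005]]
scene 3 (0.474, -0.4743, 0.286)
brown n 13 mean [ 0.4737 -0.4849  0.2869] rng [[0.4675, -0.4983, 0.2818], [0.4876, -0.478, 0.291]]
[335. 198.  33.  54.] 0.87
[378. 234.  31.  50.] 0.82
[389. 174.  29.  51.] 0.75
[431. 200.  28.  34.] 0.74
[390. 158.  26.  23.] 0.48
[361. 258.  80.  48.] 0.36
wrist 1 (0.462, -0.2554, 0.286)
brown n 465 mean [ 0.4597 -0.2567  0.2899] rng [[0.4544, -0.2727, 0.2854], [0.4674, -0.2409, 0.2925]]
wrist 3 (0.474, -0.4743, 0.286)
brown n 0 mean 0 rng 0
```

View pics/s13.png

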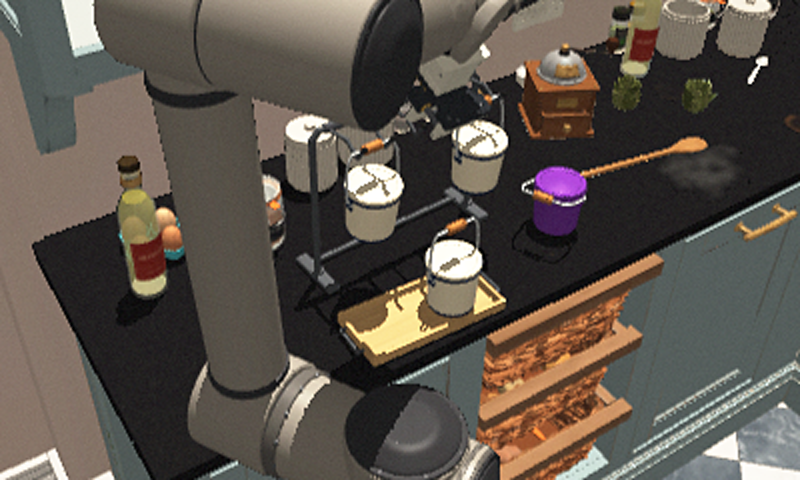

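The crop shows B on hook 1 (375,200), A on hook 3 (478,155), C upright in the tray (455,280), and the purple pail and bottle untouched. Handing in.

```bash
python3 -c "
from bench import order
print(order.job_done())"
```

```text
the job is handed in; nothing more can be done
None
```

I found three store pails and handed the job in; it returned no verdict. The two heavier ones (about 0.69 and 0.53 kg) hang on hooks 3 and 1. The one already hanging weighed about 0.3 kg and now stands upright in the tray. I left the purple pail alone and did not go near the bottle or jars.

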